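# Close a two-part pressing form on a card blank and hold it shut

## Robot

A 6-joint arm with a two-finger parallel gripper is mounted at the origin on the work surface. World frame = base frame: x ahead of the robot, y to its left, z up, the work surface at z = 0. Lengths are in mm, angles in rad, forces in N, time in s.
With the tool pointing down it reaches from about 275 to 750 mm from the base axis. Payload 10.2 kg.
Tool frame: the origin (TCP) lies midway between the tips of the shut fingers; the grasp point (between the pads) lies grasp_offset behind it (grasp_offset is the distance from the TCP to the grasp point, in mm); x points along the fingers, z is the direction in which the jaws open and shut, and the axes are right-handed (so a half turn about x gives the same grasp; the last joint's range is limited). The gripper opens to 85 mm and grips with 20 to 120 N. Pads are 22 mm wide; open, the fingers measure 114 mm over their backs; the gripper's body (76 mm by 85 mm) begins 54 mm behind the grasp point. The pads swing forward as they close: fully open they stand 13 mm farther back than shut.
Start: joints at [0.971, 0.313, 1.498, -0, 1.331, -0.223], TCP at [193.185, 488.171, 203.794] pointing down, gripper open.
Joint ranges: [-2.94, 2.94], [-0.97, 2.17], [0.19, 2.56], [-1.23, 4.37], [0.02, 3.11], [-2.88, 2.88]. Speed limits (rad/s): [2.39, 2.39, 3.01, 3.14, 3.14, 3.14].

## Interface

Orientations are given as a unit quaternion [w, x, y, z].
In Python, from rig import sense, capture, calibration, finish_job, grasp_offset gives the robot as it stands.
- The arm moves only by the shell command python3 -m jog 'ROWS' [FORCE]. ROWS is JSON, a list of rows, each an object with "linear": the shift along the tool's x, y, z scaled (see below), a list of three; "rotation": the turn, a rotation vector about the tool's x, y, z scaled (see below), a list of three; "grip": the finger opening in mm, from 0 to 85.4. A call has 1 to 20 rows; each row is the pose to reach, as a shift and turn from the pose measured when the call began, along the tool's axes at that moment; what a row does not reach only later rows make up. The controller multiplies each number of a shift by 0.3 m and each number of a turn by 0.5 rad. A row lasts 1/12 s, in which the tool goes at most 41.7 mm and 7.16 degrees, less where a joint would pass 70% of its speed; a pose out of reach is approached as far as the arm can. A call with a number of a shift or a turn outside -1 to 1 is refused whole. A call with a gripper value outside its range is refused whole. The fingers move at their own pace and stop on an object; FORCE is the grip in N (left out, the last holds). Time passes only in rows, so rows that repeat a pose let the fingers close. It gives the time, the measured TCP pose, the force and the opening at its end, in the units of the state.
- sense(): the state, without advancing time (a new reading comes with each control period).
- capture(name): name is "scene" or "top"; returns (picture, depth): 384x512x3 uint8, red, green, blue; 384x512 float32, mm along the optical axis (not along the pixel's ray), 0 where there is no reading.
- calibration(name): a dict with "intrinsics" (3x3 intrinsics, pixels), "dist" ([k1, k2, p1, p2, k3] as OpenCV has them; the pictures are not rectified), "world_from_camera" (4x4, takes a point from camera to world coordinates). Camera axes: x right, y up, looking along -z (the intrinsics and any distortion apply to the point x, -y, -z); pixel columns grow to the right and rows downward; lengths in mm; the calibration is good to about 2 mm. A picture is of the moment at which its call begins. calibration takes no time and is no camera call.
- finish_job(): hands the job in, once; it reports no verdict.
The state is a dict: "time_s": time; "joints": joint angles; "dq": joint speeds; "tau": joint torques, N m; "eef_pos": TCP position; "ee_rot": TCP orientation; "force": force on the tool from outside, world axes, zero at the start; "wrist_torque": the same for the moment, N m; "grip_width": opening from 0.0 (shut) to 1.0 (fully open).
Only numpy, scipy, OpenCV 4.12 (cv2) and the standard library are available. Lean on these libraries where they do the work, as an engineer would, in place of code of your own. Each camera call takes 0.05 s, during which the arm holds its last target.

## Task

Take the half-round card blank off its small wooden rest and lay it squarely on the half-round pad of the lower wooden form, straight edge over straight edge. Let go of it, then take the upper form by its grip block, thread its two holes onto the two dowels, lower it flat onto the blank, and finish while still holding the upper form there and pressing it straight down with about 15 N; do not let go at the end. Leave the other things on the mat where they are.

Things in the scene. Friction and masses are not known exactly. Their poses are not given: they have to be found in the camera images.
- lower_half: fixed lower half of the form: plywood board 100 x 200 x 18 mm (x, y, z) carrying a half-round pad, 46 mm deep (x -23 straight edge to +23 curved), 92 mm long (y), its top 42 mm above the origin, and two dowels. Origin: underside centre, under the pad's middle, 3 mm above the work surface. x points from straight to curved edge, y to the left along the straight edge, z up
- dowel_left (a point): tip of the steel dowel at the lower half's x = -13, y = +72 mm, 76 mm above its origin; 12 mm thick, the last 12 mm tapering to 5 mm
- dowel_right (a point): tip of the equal dowel at the lower half's x = -13, y = -72 mm
- upper_half: loose upper half, 0.3 to 0.45 kg, lying right way up: half-round plywood board 16 mm thick, x -28 (straight edge) to +28 mm, with ears along the straight edge, 180 mm long (y); grip block on top 30 x 60 x 36 mm (x, y, z), 16 to 52 mm above the origin. Origin: underside, below the block. Axes as the lower half; seated, they point the same way, its origin 52 mm above the lower one's
- hole_left (a point): centre, at the underside, of the 16 mm through hole in the upper half's ear at x = -13, y = +72 mm; it goes on dowel_left, which then stands 8 mm out of the board
- hole_right (a point): centre of the equal hole at x = -13, y = -72 mm; it goes on dowel_right
- blank: rigid half-round card blank of glued layers, 50 x 100 x 10 mm (x, y, z), about 40 g, lying alone on the rest and overhanging it by 6 mm each way in x, so fingers can grip it across its 50 mm at y = 0 and reach below it. Origin: centre of the underside. x from straight edge (-25 mm) to curved edge (+25), y along the straight edge. On the pad it overhangs by 2 mm in x, 4 mm in y
- blank_edge (a point): middle of the blank's straight edge, half way up its thickness (x = -25, z = 5 mm)
- rest: wooden drying rest under the blank, fixed, 38 x 86 x 24 mm, origin at the centre of its underside, on the mat; axes roughly as the blank's
- pile_small: bystander: another half-round pile of card, outline as the blank but 20 mm thick, lying on the mat itself near the rest; not to be used
- glue_jar: bystander: white jar, 48 mm in diameter, 55 mm high, standing beyond the lower form
- pile_large: bystander: large half-round pile of card, 75 x 150 x 16 mm, on the mat
- specs_case: bystander: black spectacles case, 62 x 155 x 34 mm
- eraser: bystander: eraser, 22 x 48 x 13 mm
- bone_folder: bystander: flat creasing bone, 20 x 150 x 5 mm
There are look-alikes about, which are no part of the job. What is shaped like the blank but black is not meant.

How it is judged:
By the outcome, as a careful person would: the job done as asked, in the order asked, and still so for the second after the job is handed in, while the arm keeps its last pose, push and grip.
It also fails if it takes over 67 s, if anything falls off the work surface, if the arm or the gripper's body presses on something with over 40 N, if the wrist force passes 120 N, or if a joint passes its speed limit or range.

## Working session

There is one attempt and no reset: what is moved stays moved. The work goes in short steps, Python scripts to look and compute and a shell command to move; the robot and the scene stay as the last step left them, time stands still between calls to the robot, and variables do not carry over. Pictures are saved under pics/ and viewed, and the job is handed in when it is done.

```bash
ls; mkdir -p pics
python3 - <<'E'
from rig import *
import cv2,numpy as np
print(sense(), grasp_offset)
for n in("scene","top"):
    p,d=capture(n); cv2.imwrite(f"pics/{n}0.png",p[:,:,::-1]); np.savez(f"{n}0.npz",p=p,d=d)
    print(n,calibration(n))
E
```

```text
pics
{'time_s': 0.0, 'joints': array([ 9.70597404e-01,  3.13491851e-01,  1.49845287e+00, -2.66660118e-05,
        1.33098036e+00, -2.23393167e-01]), 'dq': array([-0.00043419,  0.00073754, -0.00013059,  0.00126832,  0.00023944,
        0.00214359]), 'tau': array([ 6.33785821e-04, -4.12259102e+01, -2.59737897e+01, -1.52649791e-04,
        4.10235618e-03,  1.26482138e-05]), 'eef_pos': array([193.01945891, 487.91357178, 203.20773831]), 'ee_rot': array([ 0.58436081, -0.3976894 ,  0.5852313 ,  0.39732848]), 'force': array([-0.8285104 ,  0.29396366,  0.071007  ]), 'wrist_torque': array([ 0.04499057, -0.01914617, -0.05775129]), 'grip_width': 1.0031319810456576} 18.700000000000003
scene {'intrinsics': array([[400.27114487,   0.        , 250.62370889],
       [  0.        , 400.27114487, 192.25057303],
       [  0.        ,   0.        ,   1.        ]]), 'dist': array([-0.0353212,  0.       ,  0.       ,  0.       ,  0.       ]), 'world_from_camera': array([[-3.06227918e-01, -5.22193049e-01,  7.95951557e-01,
         1.41300160e+03],
       [ 9.51638244e-01, -1.46246626e-01,  2.70178787e-01,
         1.99084662e+02],
       [-2.46802547e-02,  8.40194230e-01,  5.41723676e-01,
         7.36825289e+02],
       [ 0.00000000e+00,  0.00000000e+00,  0.00000000e+00,
         1.00000000e+00]])}
top {'intrinsics': array([[415.03742515,   0.        , 261.19769882],
       [  0.        , 415.03742515, 198.0563007 ],
       [  0.        ,   0.        ,   1.        ]]), 'dist': array([-0.05703061,  0.        ,  0.        ,  0.        ,  0.        ]), 'world_from_camera': array([[-4.86437648e-02,  9.77813259e-01, -2.03752337e-01,
         2.02445205e+02],
       [-9.98815375e-01, -4.78816107e-02,  8.67163774e-03,
        -1.27648337e+02],
       [-1.27674773e-03,  2.03932788e-01,  9.78984059e-01,
         1.38890154e+03],
       [ 0.00000000e+00,  0.00000000e+00,  0.00000000e+00,
         1.00000000e+00]])}
```

View pics/scene0.png

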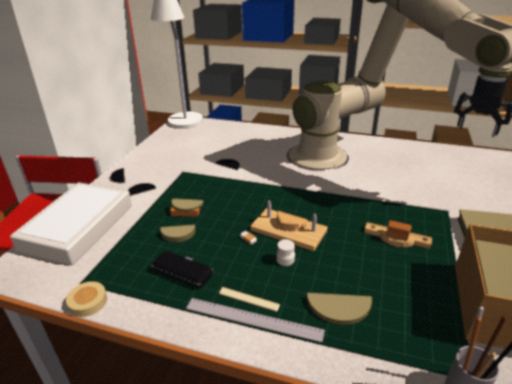

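View pics/top0.png

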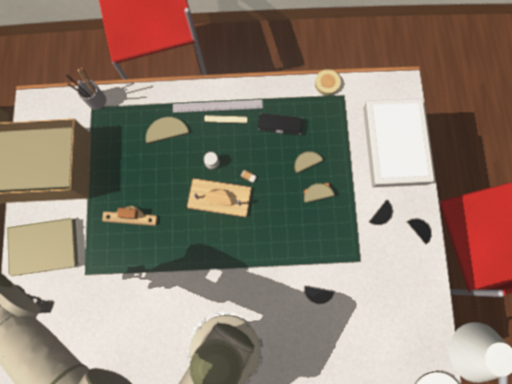

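The half-rounds in the pictures:

| Item | scene px | top px |
|---|---|---|
| On the wooden rest | (186,206) | (319,192) |
| Flat on the mat | (178,233) | (308,161) |
| Large one | (339,306) | (167,129) |
| Black ones | off the mat | off the mat |

Only the one on the rest fits the blank. I'll confirm that in an enlarged crop.

```bash
cat > h.py <<'E'
import cv2,numpy as np
from rig import *
def rays(n,uv):
    c=calibration(n);K=c["intrinsics"];T=c["world_from_camera"]
    q=cv2.undistortPoints(np.asarray(uv,float).reshape(-1,1,2),K,c["dist"]).reshape(-1,2)
    d=np.c_[q[:,0],-q[:,1],-np.ones(len(q))]
    return T[:3,3],d@T[:3,:3].T
def plane(n,uv,z):
    o,d=rays(n,uv); return o+d*((z-o[2])/d[:,2])[:,None]
def cloud(n,depth):
    v,u=np.mgrid[:384,:512]; o,d=rays(n,np.c_[u.ravel(),v.ravel()])
    return (o+d*depth.reshape(-1,1)).reshape(384,512,3)
def proj(n,P):
    c=calibration(n);T=c["world_from_camera"];p=(np.atleast_2d(P)-T[:3,3])@T[:3,:3]
    p=p*[1,-1,-1]
    return cv2.projectPoints(p,np.zeros(3),np.zeros(3),c["intrinsics"],c["dist"])[0].reshape(-1,2)
def crop(p,x0,y0,x1,y1,s,name):
    cv2.imwrite(name,cv2.resize(p[y0:y1,x0:x1,::-1],None,fx=s,fy=s,interpolation=cv2.INTER_CUBIC))
E
python3 - <<'E'
from h import *
s=np.load("scene0.npz");t=np.load("top0.npz")
for n,z in(("scene",s),("top",t)):
    np.save(n+"_c.npy",cloud(n,z["d"]))
a=s["p"];b=t["p"]
def g(p,x0,y0,w,h,W=400,H=300): return cv2.resize(p[y0:y0+h,x0:x0+w,::-1],(W,H),interpolation=cv2.INTER_CUBIC)
cv2.imwrite("pics/c1.png",np.vstack([np.hstack([g(a,150,190,80,60),g(b,280,145,80,60)]),np.hstack([g(a,240,195,100,75),g(b,180,165,80,60)])]))
cv2.imwrite("pics/c2.png",np.hstack([g(a,355,210,80,60),g(b,90,190,80,60)]))
C=np.load("top_c.npy");S=np.load("scene_c.npy")
for nm,(u,v) in dict(blank=(319,195),small=(308,161),pad=(219,197),block=(126,213),mat=(280,230)).items(): print(nm,C[v,u].round(1))
for nm,(u,v) in dict(blank=(186,203),small=(178,231),mat=(220,270),block=(398,226),board=(300,238)).items(): print(nm,S[v,u].round(1))
E
```

```text
blank [ 485.1 -332.9   35.4]
small [ 608.7 -306.4   22.5]
pad [ 4.922e+02 -3.000e-01  4.680e+01]
block [451.4 305.3  56.8]
mat [ 378.2 -197.6    4.3]
blank [ 497.1 -326.2   36.2]
small [ 613.9 -297.9   19.9]
mat [ 708.3 -131.4   -1.9]
block [460.1 303.1  51.5]
board [545.7  46.8  18.7]
```

View pics/c1.png

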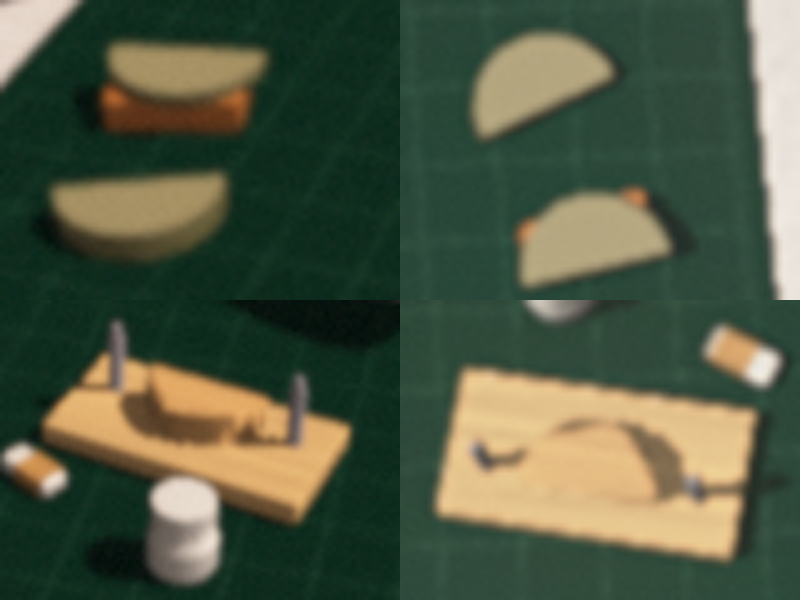

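View pics/c2.png

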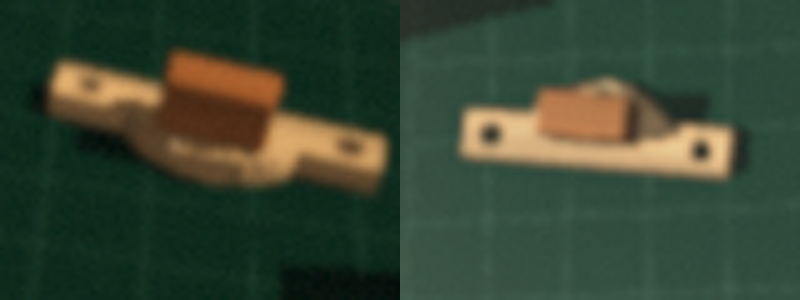

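The crops confirm it. The blank is the thin half-round sitting on the orange rest, in scene at (186,206) and in top at (319,192). The one at scene (178,233) lies directly on the mat and is thicker, so it's pile_small. The lower form's board, pad and dowels are visible, and so are the upper form's two holes and its orange block. Next I'll measure them.

Run:
```python
from h import *
s=np.load("scene0.npz")["p"];t=np.load("top0.npz")["p"]
def up(p,x,y,w,h,nm):
    c=cv2.resize(p[y:y+h,x:x+w],None,fx=10,fy=10,interpolation=cv2.INTER_CUBIC);return c
for n,p,pts in(("scene",s,[(186,203),(178,231),(190,213),(398,226),(380,227),(230,240),(320,238),(287,217)]),("top",t,[(319,195),(308,161),(307,191),(126,211),(140,217),(280,230),(200,205),(215,195)])):
    hsv=cv2.cvtColor(p,cv2.COLOR_RGB2HSV)
    for u,v in pts: print(n,(u,v),p[v,u],hsv[v,u])
# tiles
def tile(p,x,y,w,h,f,name):
    c=cv2.resize(p[y:y+h,x:x+w,::-1],None,fx=f,fy=f,interpolation=cv2.INTER_CUBIC)
    for i in range(0,w,5):
        cv2.line(c,(int((i+.5)*f),0),(int((i+.5)*f),6 if i%10 else 14),(0,0,255),1)
        if i%10==0: cv2.putText(c,str(x+i),(int(i*f),26),0,.4,(255,255,255),1)
    for i in range(0,h,5):
        cv2.line(c,(0,int((i+.5)*f)),(6 if i%10 else 14,int((i+.5)*f)),(0,0,255),1)
        if i%10==0: cv2.putText(c,str(y+i),(16,int(i*f)+8),0,.4,(255,255,255),1)
    cv2.imwrite(name,c)
tile(s,245,195,90,60,8,"pics/t1.png");tile(t,180,170,80,55,10,"pics/t2.png")
```

```text
scene (186, 203) [167 145  99] [ 20 104 167]
scene (178, 231) [166 146 102] [ 21  98 166]
scene (190, 213) [97 53 27] [ 11 184  97]
scene (398, 226) [167  93  45] [ 12 186 167]
scene (380, 227) [211 163 104] [ 17 129 211]
scene (230, 240) [15 44 28] [ 73 168  44]
scene (320, 238) [202 156 100] [ 16 129 202]
scene (287, 217) [228 170 102] [ 16 141 228]
top (319, 195) [181 167 128] [ 22  75 181]
top (308, 161) [180 166 127] [ 22  75 180]
top (307, 191) [186 165 124] [ 20  85 186]
top (126, 211) [183 123  78] [ 13 146 183]
top (140, 217) [152 126  92] [ 17 101 152]
top (280, 230) [44 74 60] [ 76 103  74]
top (200, 205) [228 195 141] [ 19  97 228]
top (215, 195) [232 194 135] [ 18 107 232]
```

View pics/t1.png

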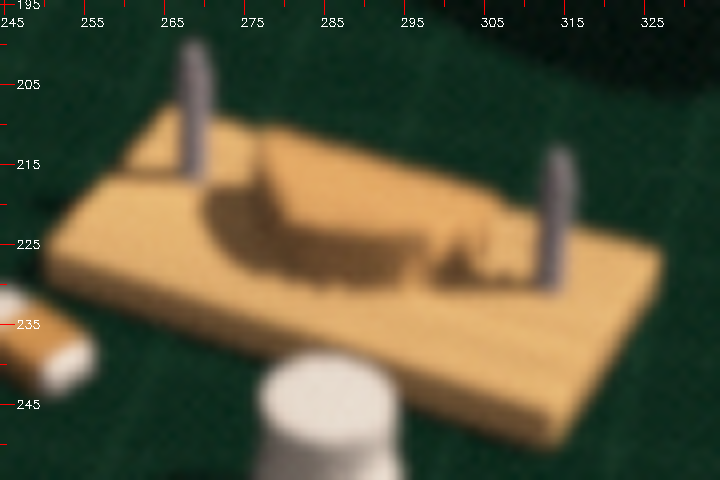

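View pics/t2.png

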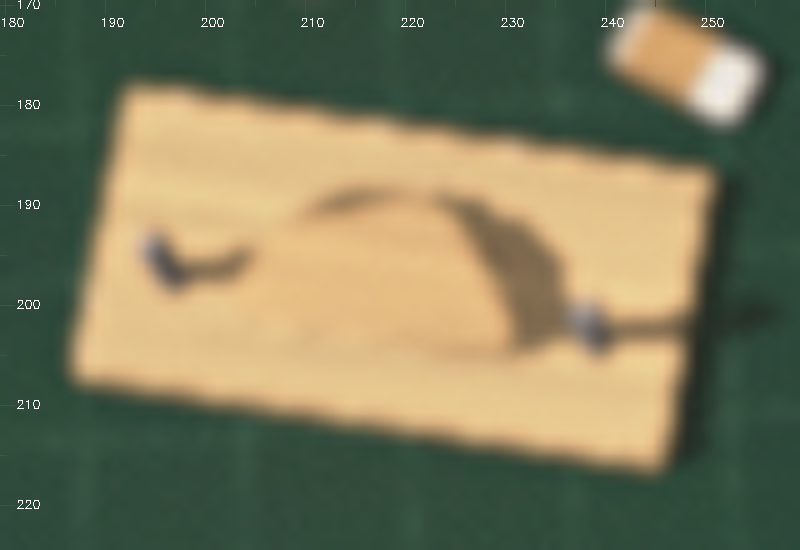

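Run:
```python
from h import *
from h import *
I={"scene":np.load("scene0.npz")["p"],"top":np.load("top0.npz")["p"]}
def fit(n,box,lo,hi,z,nm):
    x0,y0,x1,y1=box;f=8
    p=cv2.resize(I[n][y0:y1,x0:x1],None,fx=f,fy=f,interpolation=cv2.INTER_CUBIC)
    m=cv2.inRange(cv2.cvtColor(p,cv2.COLOR_RGB2HSV),lo,hi)
    m=cv2.morphologyEx(m,cv2.MORPH_OPEN,np.ones((9,9)))
    cs,_=cv2.findContours(m,cv2.RETR_EXTERNAL,cv2.CHAIN_APPROX_NONE);c=max(cs,key=cv2.contourArea)[:,0]
    uv=(c+.5)/f-.5+[x0,y0]
    P=plane(n,uv,z)[:,:2].astype(np.float32)
    r=cv2.minAreaRect(P);b=cv2.boxPoints(r)
    # long axis
    e=b[1]-b[0];e2=b[2]-b[1];L=e if np.linalg.norm(e)>np.linalg.norm(e2) else e2
    a=np.degrees(np.arctan2(L[1],L[0]))%180
    print(nm,n,"ctr",np.round(r[0],1),"size",np.round(r[1],1),"long-axis deg",round(a,2))
    cv2.drawContours(p,[c.reshape(-1,1,2)],-1,(255,0,255),2); cv2.imwrite(f"pics/m_{nm}_{n}.png",p[:,:,::-1])
T="top";S="scene"
fit(T,(298,176,340,210),(16,30,130),(35,130,255),37,"blank")
fit(S,(160,190,215,225),(17,40,125),(35,140,255),37,"blank")
fit(T,(180,170,260,225),(10,50,90),(24,255,255),21,"board")
fit(S,(240,195,335,255),(10,50,150),(24,255,255),21,"board")
fit(T,(95,195,165,235),(8,125,100),(15,255,255),55,"block")
fit(S,(380,215,420,250),(8,150,125),(15,255,255),55,"block")
def tri(a,b):
    (o1,d1),(o2,d2)=rays(S,[a]),rays(T,[b]);d1=d1[0];d2=d2[0]
    A=np.c_[d1,-d2];k=np.linalg.lstsq(A,o2-o1,rcond=None)[0]
    p1=o1+k[0]*d1;p2=o2+k[1]*d2;return ((p1+p2)/2).round(1),np.linalg.norm(p1-p2).round(1)
print("Ltip",plane(S,[(313.4,213.8)],79),plane(T,[(194.3,194)],79),tri((313.4,213.8),(194.3,194)))
print("Rtip",plane(S,[(268,200.5)],79),plane(T,[(237.5,201.3)],79),tri((268,200.5),(237.5,201.3)))
print("base L,R scene",plane(S,[(312.5,229.5),(268.8,216)],21))
print("base L,R top",plane(T,[(197,197.3),(239,203.5)],21))
def tile(p,x,y,w,h,f,name):
    c=cv2.resize(p[y:y+h,x:x+w,::-1],None,fx=f,fy=f,interpolation=cv2.INTER_CUBIC)
    for i in range(0,w,5):
        cv2.line(c,(int((i+.5)*f),0),(int((i+.5)*f),6 if i%10 else 14),(0,0,255),1)
        if i%10==0: cv2.putText(c,str(x+i),(int(i*f),26),0,.4,(255,255,255),1)
    for i in range(0,h,5):
        cv2.line(c,(0,int((i+.5)*f)),(6 if i%10 else 14,int((i+.5)*f)),(0,0,255),1)
        if i%10==0: cv2.putText(c,str(y+i),(16,int(i*f)+8),0,.4,(255,255,255),1)
    return c
a=tile(I[S],360,212,76,42,10,"");b=tile(I[T],98,195,66,42,10,"")
cv2.imwrite("pics/t3.png",a);cv2.imwrite("pics/t4.png",b)
a=cv2.imread("pics/m_blank_scene.png");b=cv2.imread("pics/m_blank_top.png");c=cv2.imread("pics/m_block_scene.png");d=cv2.imread("pics/m_block_top.png");e=cv2.imread("pics/m_board_scene.png");g=cv2.imread("pics/m_board_top.png")
z=lambda q:cv2.resize(q,(390,190))
cv2.imwrite("pics/m0.png",np.vstack([np.hstack([z(a),z(b)]),np.hstack([z(c),z(d)]),np.hstack([z(e),z(g)])]))
```

```text
blank top ctr [ 498.7 -327.1] size [ 50.9 100.1] long-axis deg 100.63
blank scene ctr [ 502.2 -324.7] size [49.5 96.7] long-axis deg 102.09
board top ctr [497.8   2.7] size [206.7 108.1] long-axis deg 78.4
board scene ctr [505.4   5.1] size [205.5 114. ] long-axis deg 78.07
block top ctr [452.9 305.5] size [60.9 31.6] long-axis deg 83.16
block scene ctr [460.9 306.5] size [57.7 29.6] long-axis deg 81.23
Ltip [[504.67270496  73.38954654  79.        ]] [[499.04987816  76.3154692   79.        ]] (array([500.1,  74.8,  76.2]), np.float64(4.0))
Rtip [[475.22143835 -66.16436966  79.        ]] [[468.14714985 -62.52960389  79.        ]] (array([469.6, -65. ,  75.5]), np.float64(5.4))
base L,R scene [[501.10518652  73.69506071  21.        ]
 [472.3409435  -64.5342098   21.        ]]
base L,R top [[500.33568739  76.39974365  21.        ]
 [472.1358814  -64.40044701  21.        ]]
```

View pics/m0.png

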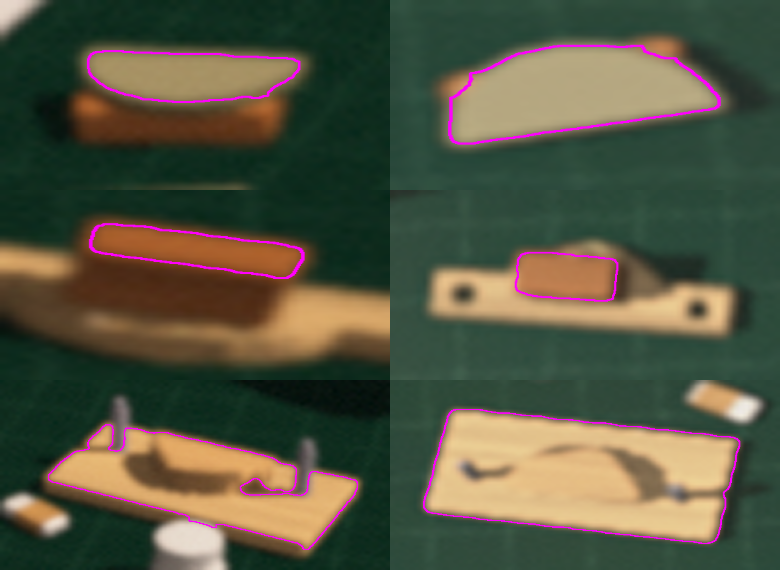

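View pics/t3.png

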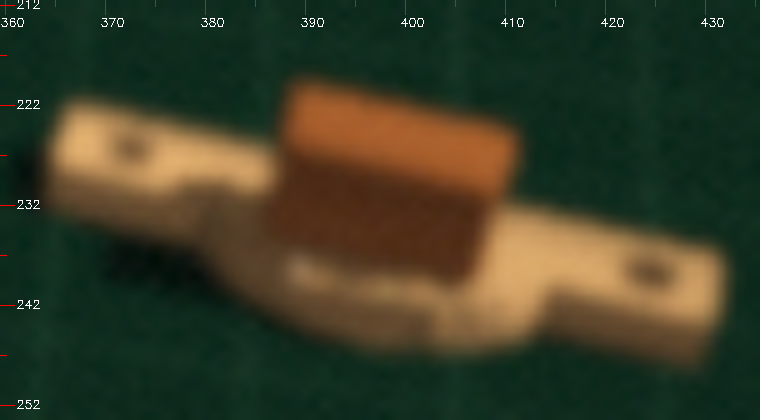

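View pics/t4.png

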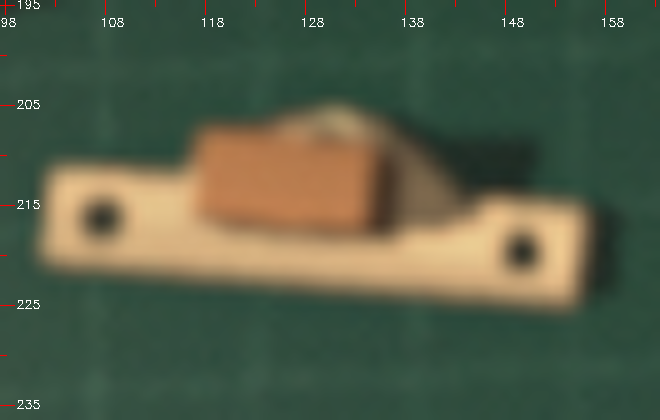

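Crops show:
- **Blank:** the straight edge faces the robot (-x) in both views.
- **Dowel tips:** scene (313,214) and (268,200), top (194,194) and (238,201).
- **Holes:** scene (372,226.5) and (424,238.5), top (107.5,216.5) and (149.5,219.5).

The two cameras disagree by a few mm, so I'll check depth medians and the holes.

```bash
cat >> h.py <<'E'
from scipy.spatial.transform import Rotation as R
def toolR(yaw_deg):  # tool z (jaws) along heading yaw, tool x down
    a=np.radians(yaw_deg);z=np.array([np.cos(a),np.sin(a),0]);x=np.array([0,0,-1.]);y=np.cross(z,x)
    return R.from_matrix(np.c_[x,y,z])
def go(pos,yaw):
    s=sense();q=s["ee_rot"];Rc=R.from_quat([q[1],q[2],q[3],q[0]])
    lin=Rc.inv().apply(np.asarray(pos)-s["eef_pos"])/300
    best=min(((Rc.inv()*toolR(yaw+k)).as_rotvec() for k in(0,180)),key=np.linalg.norm)/.5
    print("lin",lin.round(4).tolist(),"rot",best.round(4).tolist())
def yaw():
    q=sense()["ee_rot"];z=R.from_quat([q[1],q[2],q[3],q[0]]).as_matrix();return np.degrees(np.arctan2(z[1,2],z[0,2])),z[:,0].round(3)
E
python3 - <<'E'
from h import *
C={"scene":np.load("scene_c.npy"),"top":np.load("top_c.npy")}
for nm,(n,x0,y0,x1,y1) in dict(blankT=("top",312,190,328,197),blankS=("scene",178,203,196,206),smallT=("top",300,157,315,166),smallS=("scene",170,229,188,234),
  blockT=("top",119,209,133,215),blockS=("scene",391,222,408,226),boardT=("top",200,207,235,210),boardS=("scene",275,232,305,238),padT=("top",210,194,226,202),padS=("scene",284,216,298,220),earT=("top",110,217,115,221),earS=("scene",412,234,420,238),largeT=("top",155,126,178,136),largeS=("scene",320,295,355,312),matT=("top",265,215,300,240),matS=("scene",340,245,360,280),matS2=("scene",200,230,230,260)).items():
    q=C[n][y0:y1,x0:x1].reshape(-1,3);print(nm,np.median(q,0).round(1),q[:,2].std().round(1))
print("holes top z19",plane("top",[(107.6,216.4),(149.6,219.6)],19).round(1).tolist())
print("holes scene z19",plane("scene",[(372.2,226.4),(424.4,238.6)],19).round(1).tolist())
print("small corners",plane("top",[(295.5,173),(323,160)],23).round())
print(yaw())
E
```

```text
blankT [ 491.1 -334.5   37.5] 3.0
blankS [ 500.3 -323.4   34.7] 1.1
smallT [ 608.7 -303.1   23. ] 3.2
smallS [ 614.9 -295.4   20.8] 75.1
blockT [456.9 307.9  56.1] 144.6
blockS [448.3 307.9  50.9] 24.3
boardT [459.8   9.9  22.2] 3.0
boardS [537.9  14.8  18. ] 2.4
padT [491.4   3.5  45.5] 118.3
padS [490.1   5.8  42.5] 9.7
earT [441.9 364.8  20. ] 2.7
earS [444.7 355.8  17.6] 125.1
largeT [745.6 181.8  19.8] 2.9
largeS [752.6 177.9  17.7] 41.6
matT [ 388.2 -204.7    3.4] 81.0
matS [585.2 189.8   0.8] 39.3
matS2 [ 619.2 -182.5    0.8] 49.0
holes top z19 [[449.8, 380.2, 19.0], [432.2, 237.3, 19.0]]
holes scene z19 [[437.0, 236.5, 19.0], [454.1, 379.0, 19.0]]
small corners [[ 568. -261.   23.]
 [ 610. -358.   23.]]
(np.float64(68.41025989887586), array([-0.001, -0.001, -1.   ]))
```

Run:
```python
from h import *
go([330,220,200],35)
```

```text
lin [0.0116, -0.7531, -0.6625] rot [1.1662, -0.0023, 0.0002]
```

```bash
python3 -m jog '[{"linear":[0.01,-0.75,-0.66],"rotation":[1,0,0],"grip":75},{"linear":[0.01,-0.75,-0.66],"rotation":[1,0,0],"grip":75},{"linear":[0.01,-0.75,-0.66],"rotation":[1,0,0],"grip":75},{"linear":[0.01,-0.75,-0.66],"rotation":[1,0,0],"grip":75},{"linear":[0.01,-0.75,-0.66],"rotation":[1,0,0],"grip":75},{"linear":[0.01,-0.75,-0.66],"rotation":[1,0,0],"grip":75},{"linear":[0.01,-0.75,-0.66],"rotation":[1,0,0],"grip":75},{"linear":[0.01,-0.75,-0.66],"rotation":[1,0,0],"grip":75}]'
python3 - <<'E'
from h import *
go([450,-50,190],15); print(yaw(),sense()["joints"])
E
```

```text
time_s: 0.77
eef_pos: [331.2, 217.0, 200.3]
ee_rot: [0.665, -0.24, 0.666, 0.238]
force: [-0.7, 1.1, 0.4]
grip_width: 0.88
lin [0.0362, -0.9385, -0.2601] rot [0.8546, -0.0026, 0.0035]
(np.float64(39.48334508141497), array([-0.   , -0.002, -1.   ])) [ 0.28325685  0.02650093  1.85028858 -0.00206766  1.26575895 -0.40523679]
```

```bash
python3 -m jog '[{"linear":[0.04,-0.94,-0.26],"rotation":[0.86,0,0],"grip":75},{"linear":[0.04,-0.94,-0.26],"rotation":[0.86,0,0],"grip":75},{"linear":[0.04,-0.94,-0.26],"rotation":[0.86,0,0],"grip":75},{"linear":[0.04,-0.94,-0.26],"rotation":[0.86,0,0],"grip":75},{"linear":[0.04,-0.94,-0.26],"rotation":[0.86,0,0],"grip":75},{"linear":[0.04,-0.94,-0.26],"rotation":[0.86,0,0],"grip":75},{"linear":[0.04,-0.94,-0.26],"rotation":[0.86,0,0],"grip":75},{"linear":[0.04,-0.94,-0.26],"rotation":[0.86,0,0],"grip":75},{"linear":[0.04,-0.94,-0.26],"rotation":[0.86,0,0],"grip":75}]'
python3 - <<'E'
from h import *
go([499,-326,110],11.3); print(yaw(),sense()["joints"])
E
```

```text
time_s: 1.52
eef_pos: [450.6, -51.8, 188.2]
ee_rot: [0.701, -0.091, 0.702, 0.09]
force: [0.5, 0.4, 0.5]
grip_width: 0.875
lin [0.2618, -0.9247, -0.0749] rot [0.1175, -0.004, 0.0025]
(np.float64(14.664926845358156), array([-0.002, -0.002, -1.   ])) [-0.37238023  0.16987023  1.72329053 -0.00228458  1.24937134 -0.62760995]
```

```bash
python3 -m jog '[{"linear":[0.26,-0.925,-0.075],"rotation":[0.12,0,0],"grip":75},{"linear":[0.26,-0.925,-0.075],"rotation":[0.12,0,0],"grip":75},{"linear":[0.26,-0.925,-0.075],"rotation":[0.12,0,0],"grip":75},{"linear":[0.26,-0.925,-0.075],"rotation":[0.12,0,0],"grip":75},{"linear":[0.26,-0.925,-0.075],"rotation":[0.12,0,0],"grip":75},{"linear":[0.26,-0.925,-0.075],"rotation":[0.12,0,0],"grip":75},{"linear":[0.26,-0.925,-0.075],"rotation":[0.12,0,0],"grip":75},{"linear":[0.26,-0.925,-0.075],"rotation":[0.12,0,0],"grip":75},{"linear":[0.26,-0.925,-0.075],"rotation":[0.12,0,0],"grip":75},{"linear":[0.26,-0.925,-0.075],"rotation":[0.12,0,0],"grip":75}]'
python3 - <<'E'
from h import *
go([499,-326,14],11.3); print(yaw(),sense()["joints"])
a,d=capture("scene");b,e=capture("top");np.savez("v1.npz",a=a,b=b,d=d,e=e)
f=5
A=cv2.resize(a[130:250,140:220,::-1],None,fx=f,fy=f,interpolation=2);B=cv2.resize(b[120:240,280:360,::-1],None,fx=f,fy=f,interpolation=2)
cv2.imwrite("pics/v1.png",np.hstack([A,B]))
for n in("scene","top"): print(n,proj(n,[[499,-326,110],[499,-326,128.7]]).round(1))
E
```

```text
time_s: 2.35
eef_pos: [499.4, -324.2, 110.6]
ee_rot: [0.703, -0.07, 0.704, 0.069]
force: [-0.0, 0.5, -0.0]
grip_width: 0.877
lin [0.3222, -0.0055, -0.0017] rot [0.0003, -0.0042, 0.0009]
(np.float64(11.309123553940479), array([-0.002, -0.001, -1.   ])) [-0.77150059  0.54863379  1.39845329 -0.00210914  1.19531498 -0.96810823]
scene [[183.  183.2]
 [182.3 177.9]]
top [[319.7 185.9]
 [320.5 184.5]]
```

View pics/v1.png

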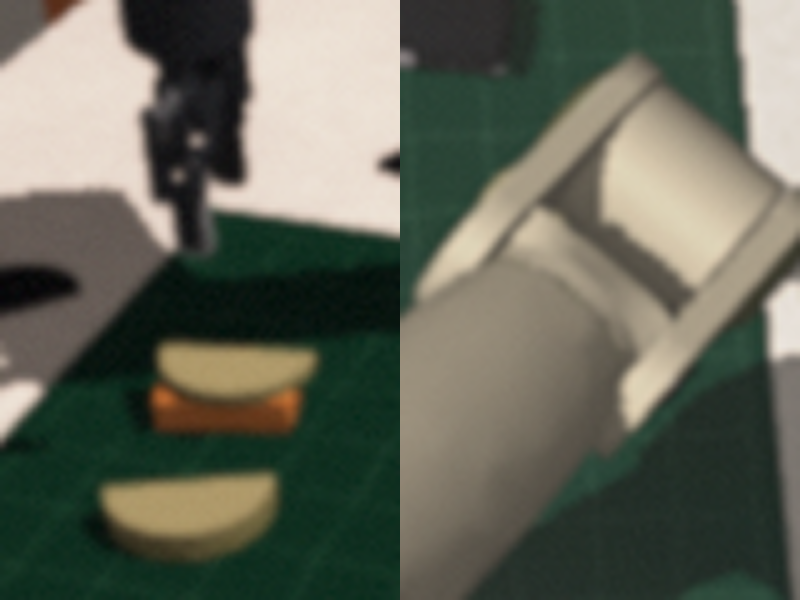

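Run:
```python
from h import *
u=np.array([np.cos(np.radians(11.3)),np.sin(np.radians(11.3)),0]);v=np.array([-u[1],u[0],0])
o=np.array([499.4,-324.2,110.6])
P=[o+u*s+v*w+[0,0,h] for s in(37.5,52) for w in(-11,11) for h in(10,)]
print(proj("scene",P).round(1))
a=np.load("v1.npz")["a"]
g=a[140:182,165:195].astype(int).sum(2)
for r in range(172,182): print(r,a[r,170:190].astype(int).sum(1))
```

```text
[[176.2 186.8]
 [183.5 187.1]
 [174.9 189.4]
 [182.2 189.7]]
172 [636 627 607 537 369 182  87  61  81 143 234 278 273 257 284 312 337 352
 372 404]
173 [638 646 635 580 418 211  85  50  75 142 224 263 219 153 137 149 149 162
 179 217]
174 [609 643 645 590 437 234  93  67  68 131 221 261 213 145 112 106 103 100
 102 104]
175 [562 628 643 600 452 249 119  61  73 122 203 250 223 152 106 103  98 105
  99 105]
176 [497 595 635 609 480 279 121  68  66 110 178 237 233 169 115  95  95  91
  97  90]
177 [415 527 602 602 501 319 141  70  64 102 171 230 228 179 119  95  94  94
  95  94]
178 [325 416 521 563 499 326 161  80  75 110 164 214 227 172 119  99  98  98
  85  91]
179 [291 325 401 468 429 297 178 122 109 119 163 212 204 159 111  91  90  95
  82  90]
180 [277 281 303 320 283 207 164 147 147 152 171 187 175 129 105  87  97  99
  91 101]
181 [275 258 236 194 147 116 120 140 148 149 153 150 127 109 102  97  95  90
  85  92]
```

Run:
```python
from h import *
z=np.load("v1.npz");a,d=z["a"],z["d"];C=cloud("scene",d)
for r in range(148,184,3):
    print(r,[tuple(C[r,c].round().astype(int)) for c in(172,176,178,180,182,185)])
u=np.array([np.cos(np.radians(11.3)),np.sin(np.radians(11.3)),0])
o=np.array([499.4,-324.2,110.6])
print(proj("scene",[o-u*37.5+[0,0,10],o-u*52+[0,0,10],o]))
```

```text
148 [(np.int64(542), np.int64(-321), np.int64(250)), (np.int64(541), np.int64(-309), np.int64(251)), (np.int64(534), np.int64(-307), np.int64(248)), (np.int64(520), np.int64(-309), np.int64(241)), (np.int64(516), np.int64(-304), np.int64(239)), (np.int64(481), np.int64(-314), np.int64(221))]
151 [(np.int64(560), np.int64(-311), np.int64(251)), (np.int64(540), np.int64(-311), np.int64(241)), (np.int64(537), np.int64(-306), np.int64(240)), (np.int64(524), np.int64(-307), np.int64(233)), (np.int64(522), np.int64(-302), np.int64(233)), (np.int64(471), np.int64(-321), np.int64(206))]
154 [(np.int64(568), np.int64(-308), np.int64(246)), (np.int64(563), np.int64(-299), np.int64(245)), (np.int64(533), np.int64(-310), np.int64(228)), (np.int64(523), np.int64(-309), np.int64(223)), (np.int64(525), np.int64(-302), np.int64(225)), (np.int64(461), np.int64(-328), np.int64(190))]
157 [(np.int64(566), np.int64(-310), np.int64(236)), (np.int64(568), np.int64(-297), np.int64(238)), (np.int64(161), np.int64(-527), np.int64(-1)), (np.int64(156), np.int64(-521), np.int64(-2)), (np.int64(530), np.int64(-
[... 1777 characters left out ...]
4(289), np.int64(-434), np.int64(3))]
178 [(np.int64(317), np.int64(-473), np.int64(0)), (np.int64(550), np.int64(-317), np.int64(159)), (np.int64(547), np.int64(-312), np.int64(158)), (np.int64(541), np.int64(-309), np.int64(155)), (np.int64(539), np.int64(-304), np.int64(154)), (np.int64(306), np.int64(-426), np.int64(2))]
181 [(np.int64(337), np.int64(-463), np.int64(1)), (np.int64(330), np.int64(-450), np.int64(-1)), (np.int64(327), np.int64(-444), np.int64(-2)), (np.int64(544), np.int64(-309), np.int64(147)), (np.int64(324), np.int64(-429), np.int64(-1)), (np.int64(323), np.int64(-418), np.int64(0))]
[[186.20683464 174.05540512]
 [187.36074816 171.71487356]
 [183.4989914  183.16137966]]
```

Run:
```python
from h import *
z=np.load("v1.npz");a,d=z["a"],z["d"];C=cloud("scene",d)
for r in range(178,196,2):
    print(r,[C[r,c].round().astype(int).tolist() for c in(176,178,180,182)],a[r,174:186].astype(int).sum(1))
s=sense();print(s["eef_pos"],s["joints"])
```

```text
178 [[550, -317, 159], [547, -312, 158], [541, -309, 155], [539, -304, 154]] [499 326 161  80  75 110 164 214 227 172 119  99]
180 [[547, -320, 150], [544, -315, 149], [542, -310, 149], [319, -432, 0]] [283 207 164 147 147 152 171 187 175 129 105  87]
182 [[340, -445, 1], [337, -439, 0], [333, -433, -1], [335, -424, 2]] [ 72  64  91 112 126 120 123 114 113 100  97  93]
184 [[351, -440, 0], [347, -434, -1], [353, -423, 4], [350, -416, 4]] [45 47 42 62 69 85 80 98 95 89 96 93]
186 [[361, -435, -1], [358, -429, -2], [361, -419, 1], [355, -415, -2]] [41 23 42 46 45 50 51 47 54 55 46 53]
188 [[375, -427, 0], [374, -421, 1], [375, -412, 3], [369, -407, 0]] [38 37 42 39 40 39 40 50 42 55 36 45]
190 [[389, -420, 2], [387, -413, 2], [385, -407, 2], [381, -402, 0]] [38 42 36 48 43 44 40 47 44 38 49 36]
192 [[398, -416, 0], [398, -408, 1], [396, -402, 1], [395, -395, 2]] [44 47 40 50 51 46 42 42 40 46 49 57]
194 [[412, -409, 2], [409, -403, 1], [407, -396, 1], [405, -390, 1]] [40 38 43 38 46 41 39 45 42 52 46 45]
[ 499.54455713 -324.25207852  111.35566866] [-0.7712577   0.54746118  1.39838047 -0.00227537  1.19516499 -0.96845515]
```

Run:
```python
from h import *
a=np.load("scene0.npz")["p"];C=np.load("scene_c.npy")
cv2.imwrite("pics/g0.png",cv2.resize(a[50:150,440:512,::-1],None,fx=6,fy=6,interpolation=2))
for r in range(90,140,3): print(r,[C[r,c].round().astype(int).tolist() for c in range(460,508,6)])
```

```text
90 [[-1121, 653, -46], [-1120, 685, -42], [-1099, 713, -33], [213, 459, 370], [224, 472, 375], [233, 484, 379], [230, 499, 379], [221, 516, 378]]
93 [[-1114, 656, -61], [-1113, 688, -58], [-1114, 720, -55], [214, 461, 362], [225, 474, 367], [226, 488, 369], [227, 502, 371], [214, 520, 368]]
96 [[179, 424, 338], [181, 440, 341], [194, 452, 346], [190, 469, 346], [229, 475, 360], [233, 488, 363], [228, 504, 363], [207, 524, 358]]
99 [[184, 425, 331], [178, 442, 331], [190, 455, 336], [197, 469, 340], [204, 483, 344], [211, 496, 347], [213, 510, 350], [-1312, 939, -139]]
102 [[186, 427, 323], [-1111, 700, -111], [195, 456, 329], [206, 469, 335], [201, 486, 334], [203, 500, 337], [216, 512, 342], [208, 529, 341]]
105 [[185, 429, 314], [-1114, 705, -130], [206, 456, 324], [209, 471, 327], [205, 487, 327], [218, 499, 333], [220, 513, 335], [216, 529, 335]]
108 [[161, 436, 297], [172, 450, 302], [199, 460, 313], [201, 475, 316], [204, 489, 318], [217, 501, 324], [216, 516, 325], [-1134, 905, -135]]
111 [[180, 434, 294], [191, 448, 300], [-1049, 732, -140], [201, 477, 307], [207, 491, 311], 
[... 802 characters left out ...]
219, 530, 275], [-1765, 1119, -489]]
129 [[-1346, 755, -378], [-1359, 794, -378], [-1758, 921, -534], [-1762, 963, -531], [-1766, 1005, -528], [-1749, 1041, -516], [220, 532, 266], [-1755, 1122, -509]]
132 [[-1288, 748, -375], [-1295, 785, -373], [-1749, 925, -555], [-1760, 968, -554], [-1762, 1010, -550], [-1745, 1046, -538], [221, 534, 257], [-1754, 1128, -532]]
135 [[-1246, 744, -378], [-1244, 779, -373], [-1753, 932, -581], [-1754, 973, -576], [-1751, 1013, -569], [-1728, 1048, -555], [222, 536, 249], [-1758, 1136, -557]]
138 [[-1192, 738, -376], [-1199, 774, -375], [-1782, 944, -617], [-1745, 977, -596], [-1775, 1026, -604], [-1743, 1058, -585], [-1751, 1101, -584], [-1741, 1138, -574]]
```

View pics/g0.png

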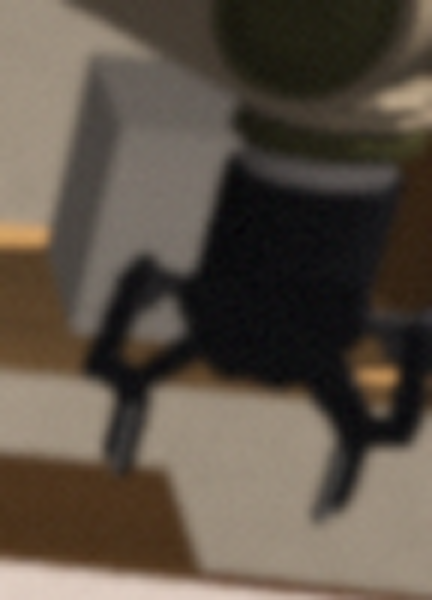

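The finger tips look about 27 mm higher than the reported TCP suggests, tip z≈148 against ≈121 expected. I'll descend to a height that's safe under either reading and look again.

```bash
python3 -m jog '[{"linear":[0.1,-0.004,0],"rotation":[0,0,0],"grip":75},{"linear":[0.2,-0.004,0],"rotation":[0,0,0],"grip":75},{"linear":[0.3,-0.004,0],"rotation":[0,0,0],"grip":75},{"linear":[0.32,-0.004,0],"rotation":[0,0,0],"grip":75},{"linear":[0.32,-0.004,0],"rotation":[0,0,0],"grip":75}]'
python3 - <<'E'
from h import *
a,d=capture("scene");b,e=capture("top");np.savez("v2.npz",a=a,b=b,d=d,e=e)
f=8
cv2.imwrite("pics/v2.png",cv2.resize(a[165:240,150:225,::-1],None,fx=f,fy=f,interpolation=2))
C=cloud("scene",d)
for r in range(184,216,2): print(r,[C[r,c].round().astype(int).tolist() for c in(180,183,186,189)])
print(sense()["eef_pos"],yaw())
E
```

```text
time_s: 2.87
eef_pos: [499.3, -324.0, 14.6]
ee_rot: [0.703, -0.07, 0.705, 0.07]
force: [0.1, -0.1, 0.1]
grip_width: 0.878
184 [[565, -298, 151], [528, -310, 127], [524, -302, 126], [466, -324, 88]]
186 [[565, -299, 144], [358, -409, 1], [529, -300, 123], [463, -327, 78]]
188 [[564, -301, 137], [536, -307, 118], [529, -301, 115], [462, -328, 70]]
190 [[564, -301, 130], [536, -308, 111], [530, -301, 109], [459, -331, 60]]
192 [[561, -304, 121], [541, -306, 108], [464, -340, 54], [463, -330, 55]]
194 [[569, -301, 119], [546, -304, 104], [397, -379, -3], [400, -365, 2]]
196 [[560, -307, 106], [547, -304, 98], [411, -372, -1], [414, -359, 4]]
198 [[566, -304, 103], [561, -297, 101], [428, -363, 4], [421, -356, 1]]
200 [[553, -313, 86], [545, -308, 82], [481, -334, 36], [476, -326, 34]]
202 [[552, -314, 78], [545, -308, 75], [492, -328, 36], [484, -322, 32]]
204 [[550, -316, 69], [549, -307, 70], [500, -325, 35], [496, -317, 34]]
206 [[551, -317, 63], [550, -307, 64], [536, -305, 55], [508, -311, 35]]
208 [[542, -323, 48], [544, -312, 51], [521, -315, 36], [519, -305, 36]]
210 [[524, -335, 26], [525, -324, 29], [525, -314, 31], [520, -306, 29]]
212 [[525, -336, 19], [519, -329, 16], [517, -319, 17], [516, -309, 18]]
214 [[524, -337, 10], [519, -329, 9], [516, -320, 8], [513, -312, 7]]
[ 500.63171012 -325.7636892    17.39992484] (np.float64(11.39130961960988), array([ 0.001, -0.004, -1.   ]))
```

View pics/v2.png

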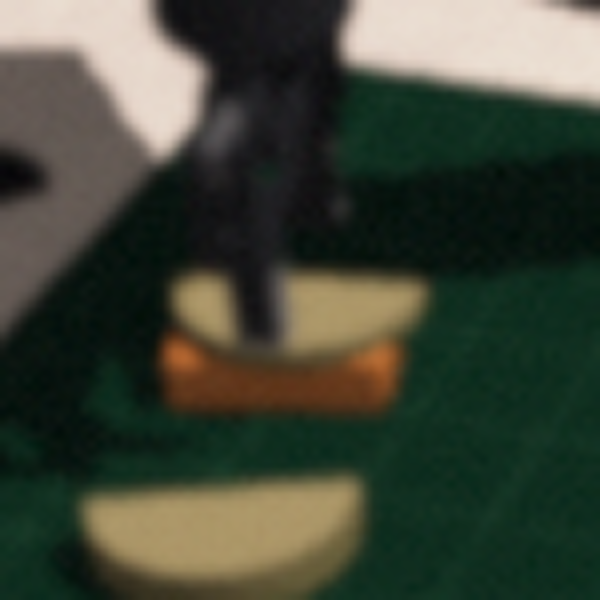

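The near finger tip is at px (182.6,208), z≈50, and lines up with the blank's mid axis. That confirms the tips sit about 33 mm above the reported TCP when open this wide. I'll go down another ~27 mm.

```bash
python3 -m jog '[{"linear":[0.03,0,0],"rotation":[0,0,0],"grip":75},{"linear":[0.06,0,0],"rotation":[0,0,0],"grip":75},{"linear":[0.09,0,0],"rotation":[0,0,0],"grip":75},{"linear":[0.09,0,0],"rotation":[0,0,0],"grip":75}]'
python3 - <<'E'
from h import *
a,d=capture("scene")
f=8
cv2.imwrite("pics/v3.png",cv2.resize(a[165:240,150:225,::-1],None,fx=f,fy=f,interpolation=2))
s=sense();print(s["eef_pos"],yaw(),s["force"])
E
```

```text
time_s: 3.3
eef_pos: [499.8, -325.1, -11.5]
ee_rot: [0.703, -0.071, 0.704, 0.07]
force: [-0.6, 1.2, 0.1]
grip_width: 0.877
[ 500.11819103 -325.38585074  -10.71088529] (np.float64(11.386820934804069), array([-0.001, -0.002, -1.   ])) [-0.49220726 -0.43712628 -0.50729811]
```

View pics/v3.png

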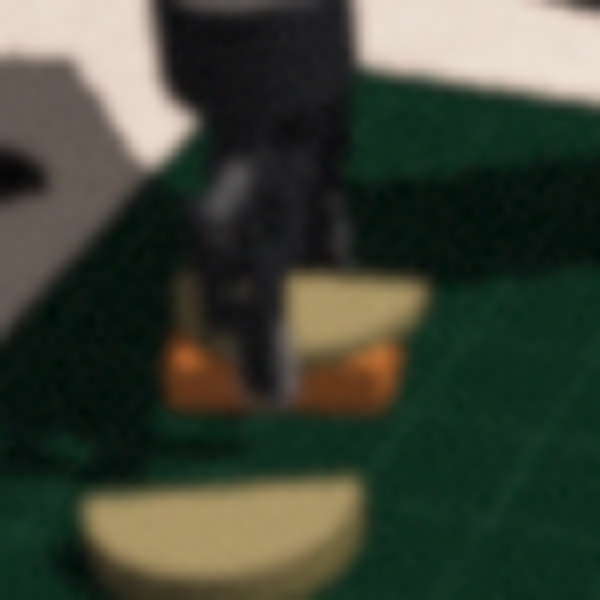

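The near finger tip is now at px (183.5,215.6), below the blank's underside and in front of the rest. I'll close.

```bash
python3 -m jog '[{"linear":[0,0,0],"rotation":[0,0,0],"grip":44},{"linear":[0,0,0],"rotation":[0,0,0],"grip":44},{"linear":[0,0,0],"rotation":[0,0,0],"grip":44},{"linear":[0,0,0],"rotation":[0,0,0],"grip":44},{"linear":[0,0,0],"rotation":[0,0,0],"grip":44},{"linear":[0,0,0],"rotation":[0,0,0],"grip":44},{"linear":[0,0,0],"rotation":[0,0,0],"grip":44},{"linear":[0,0,0],"rotation":[0,0,0],"grip":44}]' 30
python3 - <<'E'
from h import *
a,d=capture("scene")
f=8
cv2.imwrite("pics/v4.png",cv2.resize(a[165:240,150:225,::-1],None,fx=f,fy=f,interpolation=2))
s=sense();print(s["eef_pos"],yaw(),s["force"],s["grip_width"]*85.4)
E
```

```text
time_s: 4.02
eef_pos: [500.3, -325.6, -10.4]
ee_rot: [0.703, -0.071, 0.704, 0.069]
force: [0.1, 0.4, 3.0]
grip_width: 0.575
[ 500.25527036 -325.56340322  -10.38435346] (np.float64(11.385088505584442), array([-0.   , -0.003, -1.   ])) [-0.63552161 -0.33377905  3.09754059] 49.34723940828093
```

View pics/v4.png

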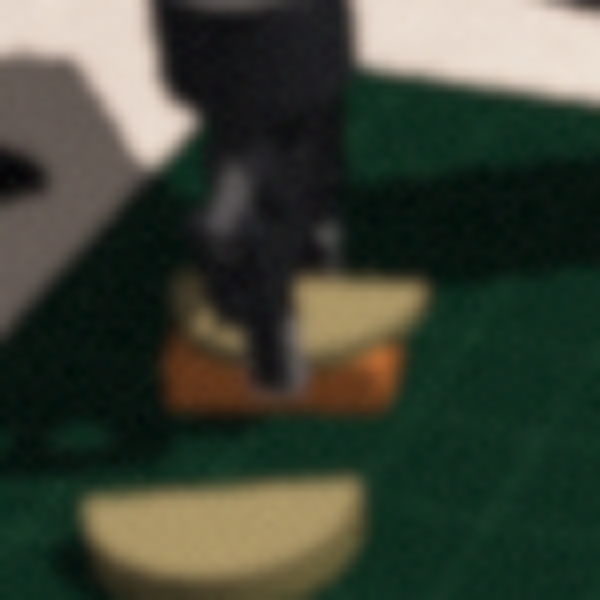

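Gripped at 49.3 mm (nominal 50), and the pose matches the vision estimate. I'll lift and carry.

```bash
python3 -m jog '[{"linear":[-0.08,0,0],"rotation":[0,0,0],"grip":44},{"linear":[-0.2,0,0],"rotation":[0,0,0],"grip":44},{"linear":[-0.333,0,0],"rotation":[0,0,0],"grip":44},{"linear":[-0.333,0.1,0],"rotation":[0,0,0],"grip":44},{"linear":[-0.333,0.22,0],"rotation":[-0.2,0,0],"grip":44},{"linear":[-0.333,0.34,0],"rotation":[-0.4,0,0],"grip":44},{"linear":[-0.333,0.46,0],"rotation":[-0.6,0,0],"grip":44},{"linear":[-0.333,0.58,0],"rotation":[-0.81,0,0],"grip":44},{"linear":[-0.333,0.65,0],"rotation":[-0.81,0,0],"grip":44},{"linear":[-0.333,0.65,0],"rotation":[-0.81,0,0],"grip":44}]'
python3 - <<'E'
from h import *
go([499.5,3,70],-11.9);print(yaw())
E
```

```text
time_s: 4.9
eef_pos: [460.6, -130.5, 88.8]
ee_rot: [0.674, -0.212, 0.675, 0.211]
force: [-0.8, -0.4, 0.3]
grip_width: 0.578
lin [0.0619, 0.2915, 0.3605] rot [1.6297, -0.004, 0.0019]
(np.float64(34.78717850037022), array([-0.002, -0.001, -1.   ]))
```

The yaw sign was wrong: positive turn lowers the heading. I'll correct that.

```bash
python3 -m jog '[{"linear":[0,0.06,0.07],"rotation":[0.2,0,0],"grip":44},{"linear":[0,0.12,0.15],"rotation":[0.4,0,0],"grip":44},{"linear":[0,0.2,0.24],"rotation":[0.6,0,0],"grip":44},{"linear":[0,0.27,0.33],"rotation":[0.8,0,0],"grip":44},{"linear":[0,0.29,0.36],"rotation":[1,0,0],"grip":44},{"linear":[0,0.29,0.36],"rotation":[1,0,0],"grip":44},{"linear":[0,0.29,0.36],"rotation":[1,0,0],"grip":44}]'
python3 - <<'E'
from h import *
go([499.5,3,70],-11.9);print(yaw())
E
```

```text
time_s: 5.48
eef_pos: [499.7, 2.3, 88.3]
ee_rot: [0.705, -0.04, 0.707, 0.039]
force: [-0.6, 0.0, 0.6]
grip_width: 0.576
lin [0.061, 0.0025, -0.0004] rot [0.6363, -0.0042, 0.0032]
(np.float64(6.328264161461515), array([-0.002, -0.001, -1.   ]))
```

```bash
python3 -m jog '[{"linear":[0.02,0.002,0],"rotation":[0.25,0,0],"grip":44},{"linear":[0.06,0.002,0],"rotation":[0.5,0,0],"grip":44},{"linear":[0.1,0.002,0],"rotation":[0.636,0,0],"grip":44},{"linear":[0.1,0.002,0],"rotation":[0.636,0,0],"grip":44},{"linear":[0.1,0.002,0],"rotation":[0.636,0,0],"grip":44}]'
cat >> h.py <<'E'
def tile(p,x,y,w,h,f,name):
    c=cv2.resize(p[y:y+h,x:x+w,::-1],None,fx=f,fy=f,interpolation=cv2.INTER_CUBIC)
    for i in range(0,w,5):
        cv2.line(c,(int((i+.5)*f),0),(int((i+.5)*f),6 if i%10 else 14),(0,0,255),1)
        if i%10==0: cv2.putText(c,str(x+i),(int(i*f),26),0,.4,(255,255,255),1)
    for i in range(0,h,5):
        cv2.line(c,(0,int((i+.5)*f)),(6 if i%10 else 14,int((i+.5)*f)),(0,0,255),1)
        if i%10==0: cv2.putText(c,str(y+i),(16,int(i*f)+8),0,.4,(255,255,255),1)
    cv2.imwrite(name,c)
E
python3 - <<'E'
from h import *
a,d=capture("scene");b,e=capture("top");np.savez("v5.npz",a=a,b=b,d=d,e=e)
tile(a,243,160,90,75,8,"pics/v5a.png");tile(b,175,140,90,75,8,"pics/v5b.png")
s=sense();print(s["eef_pos"],yaw(),s["force"])
E
```

```text
time_s: 5.9
eef_pos: [499.3, 1.7, 58.2]
ee_rot: [0.702, 0.072, 0.704, -0.073]
force: [-0.5, -0.6, 0.1]
grip_width: 0.577
[499.93580954   2.04316489  58.96152286] (np.float64(-11.769914856990104), array([-0.001, -0.002, -1.   ])) [-0.78600129  0.16947444 -0.89324186]
```

View pics/v5a.png

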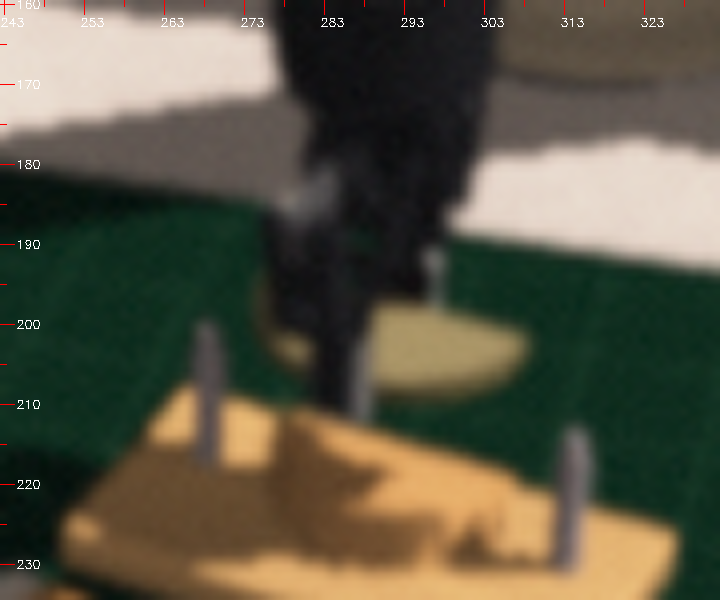

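View pics/v5b.png

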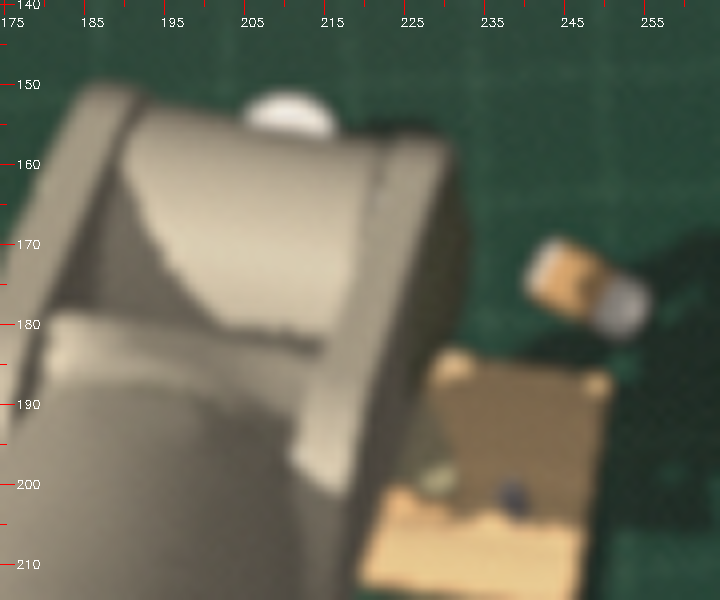

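Run:
```python
from h import *
a=np.radians(-11.85);u=np.array([np.cos(a),np.sin(a),0]);v=np.array([-u[1],u[0],0])
o=np.array([499.6,1.9,58.6+37.4])
P=[o+u*x+v*y+[0,0,z] for (x,y,z) in((-25,50,10),(-25,-50,10),(-25,50,0),(-25,-50,0),(-25,0,10),(25,0,10),(25,0,0))]
print(proj("scene",P).round(1))
# outline points
t=np.linspace(0,np.pi,200);O=np.array([o+u*(-25+50*np.sin(k))+v*(50*np.cos(k))+[0,0,z] for k in t for z in(0,10)])
q=proj("scene",O);print("cols",q[:,0].min(),q[:,0].max())
I=np.load("v5.npz")["a"].astype(int)
for r in(196,198,200,202,204): print(r,"L",I[r,270:280,0]-I[r,270:280,2],"R",I[r,303:314,0]-I[r,303:314,2])
c=np.array([499.3,3,3]);print("tips pred",proj("scene",[c+u*-13+v*72+[0,0,76],c+u*-13-v*72+[0,0,76],c+u*-13+v*72+[0,0,18],c+u*-13-v*72+[0,0,18]]).round(1), proj("top",[c+u*-13+v*72+[0,0,76],c+u*-13-v*72+[0,0,76],c+u*-13+v*72+[0,0,18],c+u*-13-v*72+[0,0,18]]).round(1))
```

```text
[[309.1 201.1]
 [277.  192.1]
 [308.9 204. ]
 [277.  195. ]
 [292.7 196.5]
 [285.1 205.4]
 [285.1 208.3]]
cols 275.1366308447731 309.05301442588285
196 L [-13 -16 -16 -13  -1  12  10   5   0  -2] R [-13 -15 -18 -14 -15 -16 -15 -16 -17 -15 -17]
198 L [-16 -17 -14 -13   1  12  11   6   0  -2] R [-11 -12 -15 -15 -16 -19 -13 -17 -15 -15 -17]
200 L [ -8 -15 -16 -13   1  11  15  10   5   0] R [ 37  28  16  11   3  -5 -13 -16 -16 -16 -15]
202 L [ -1  -9 -13 -17  -8   7  16  27  31  36] R [ 66  63  62  57  46  27   5 -10 -17 -17 -15]
204 L [  4  -4 -12 -17 -14  -9   2  19  30  37] R [ 65  65  59  57  47  26   4 -11 -16 -16 -16]
tips pred [[314.6 213.3]
 [268.8 199.9]
 [313.3 229.7]
 [268.8 215.9]] [[194.3 193.3]
 [238.2 200.2]
 [197.1 197. ]
 [239.1 203.6]]
```

Run:
```python
from h import *
def cols(o,yw,n="scene"):
    a=np.radians(yw);u=np.array([np.cos(a),np.sin(a),0]);v=np.array([-u[1],u[0],0])
    t=np.linspace(0,np.pi,200);O=np.array([o+u*(-25+50*np.sin(k))+v*(50*np.cos(k))+[0,0,z] for k in t for z in(0,10)])
    q=proj(n,O);return q.min(0).round(1),q.max(0).round(1)
print(cols(np.array([500.3,-325.6,27]),11.39),cols(np.array([500.3,-325.6,27]),11.39,"top"))
I=np.load("scene0.npz")["p"].astype(int);J=np.load("top0.npz")["p"].astype(int)
for r in(197,199,201,203): print(r,"L",I[r,166:178,0]-I[r,166:178,2],"R",I[r,198:210,0]-I[r,198:210,2])
for r in(194,196,198,200,202): print(r,"L",J[r,298:310,0]-J[r,298:310,2],"R",J[r,328:340,0]-J[r,328:340,2])
```

```text
(array([171.7, 198.3]), array([203.4, 210.6])) (array([303.3, 183.1]), array([332.9, 201.9]))
197 L [-16 -15 -16 -17 -14 -12  -6  -1   1   1   2   1] R [-14 -15 -14 -14 -15 -15 -12 -14 -17 -17 -18 -14]
199 L [-13 -17 -16 -14  -8  10  32  45  49  50  49  47] R [ 17  17  16  11   7  -4 -12 -13 -18 -13 -16 -14]
201 L [-17 -15 -17 -13  -3  23  50  62  67  66  66  64] R [ 59  60  59  54  46  23  -2 -13 -17 -15 -18 -16]
203 L [-15 -14 -15 -14  -7  20  46  60  64  67  66  66] R [ 65  64  61  54  37  15  -6 -15 -14 -14 -17 -16]
194 L [-15 -18 -17 -17 -10  17  43  54  54  53  53  53] R [ 54  51  52  50  47  36  17   0  -5  -6  -6 -10]
196 L [-16 -16 -16 -17 -14   8  34  50  53  53  53  53] R [ 39  34  28  23  17   8  -1  -9 -10 -10 -10 -12]
198 L [-15 -17 -16 -17 -12  10  35  49  54  53  53  53] R [ -7 -10 -12 -14 -14 -14 -15 -13 -14 -13 -12 -13]
200 L [-15 -17 -16 -16 -11  11  33  49  51  50  45  44] R [-14 -15 -14 -14 -13 -14 -14 -13 -12 -12 -13 -14]
202 L [-15 -17 -16 -17 -18  -9   7  18  19  13   7   1] R [-14 -13 -13 -13 -12 -14 -14 -14 -12 -13 -13 -13]
```

The blank sits about -1.5 mm off the TCP along its edge in both views. Relative to the dowels it needs +2.3 mm in y. I'll lower with that correction.

```bash
python3 -m jog '[{"linear":[0.03,0.008,0],"rotation":[0,0,0],"grip":44},{"linear":[0.07,0.008,0],"rotation":[0,0,0],"grip":44},{"linear":[0.11,0.008,0],"rotation":[0,0,0],"grip":44},{"linear":[0.14,0.008,0],"rotation":[0,0,0],"grip":44},{"linear":[0.155,0.008,0],"rotation":[0,0,0],"grip":44},{"linear":[0.16,0.008,0],"rotation":[0,0,0],"grip":44},{"linear":[0.16,0.008,0],"rotation":[0,0,0],"grip":44}]'
python3 - <<'E'
from h import *
a,d=capture("scene");tile(a,243,170,90,75,8,"pics/v6.png");np.savez("v6.npz",a=a)
s=sense();print(s["eef_pos"],yaw(),s["force"])
E
```

```text
time_s: 6.58
eef_pos: [500.4, 4.3, 10.9]
ee_rot: [0.703, 0.072, 0.704, -0.073]
force: [-0.1, 0.2, -0.9]
grip_width: 0.574
[500.61297448   4.23793756  11.22111122] (np.float64(-11.751448819920137), array([-0.001, -0.002, -1.   ])) [ 0.41478304  0.82357531 -1.38702696]
```

View pics/v6.png

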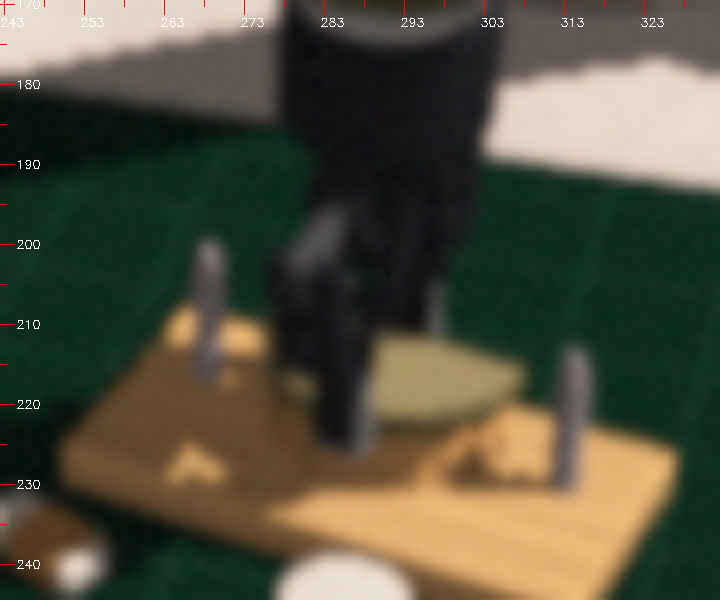

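The blank is 3 mm above the pad, between the dowels. I'll lower to contact.

```bash
python3 -m jog '[{"linear":[0.006,0.001,-0.002],"rotation":[0,0,0],"grip":44},{"linear":[0.01,0.001,-0.002],"rotation":[0,0,0],"grip":44},{"linear":[0.013,0.001,-0.002],"rotation":[0,0,0],"grip":44},{"linear":[0.013,0.001,-0.002],"rotation":[0,0,0],"grip":44}]'
python3 - <<'E'
from h import *
s=sense();print(s["eef_pos"],yaw(),s["force"])
I,_=capture("scene");I=I.astype(int);np.savez("v7.npz",a=I)
def cols(o,yw,n="scene"):
    a=np.radians(yw);u=np.array([np.cos(a),np.sin(a),0]);v=np.array([-u[1],u[0],0])
    t=np.linspace(0,np.pi,200);O=np.array([o+u*(-25+50*np.sin(k))+v*(50*np.cos(k))+[0,0,z] for k in t for z in(0,10)])
    q=proj(n,O);return q.min(0).round(1),q.max(0).round(1)
print(cols(np.array([499.2,2.7,45]),-11.8))
for r in(212,214,216,218,220): print(r,"L",I[r,272:284,0]-I[r,272:284,2],"R",I[r,303:314,0]-I[r,303:314,2],I[r,303:314,1])
E
```

```text
time_s: 6.97
eef_pos: [500.2, 4.7, 7.6]
ee_rot: [0.703, 0.072, 0.703, -0.073]
force: [-0.7, -0.0, 2.0]
grip_width: 0.576
[500.20956241   4.65588457   7.60580881] (np.float64(-11.744974112859833), array([-0.   , -0.002, -1.   ])) [-0.67612613 -0.04242686  1.9923028 ]
(array([275.3, 206.5]), array([308.4, 224.2]))
212 L [113 113 107  89  54  22   3  -2  -3  -3   0  -2] R [-15 -16 -16 -15 -18 -15 -15 -13 -16 -15 -12] [49 50 48 45 45 46 47 47 46 49 53]
214 L [76 79 74 62 39 20  6  0  0 -2 -3  0] R [ 12   5  -1  -5 -10 -11 -16 -14 -13 -12  -4] [69 63 54 51 48 47 45 45 50 56 72]
216 L [74 76 63 45 30 20 13  9  5  2 -2  1] R [ 57  53  49  42  33  16  -2 -11 -13  -5   4] [133 127 120 109  91  72  54  50  52  61  73]
218 L [70 70 62 50 40 28 27 29 30 25 15  3] R [ 67  64  64  63  51  32   5  -9 -11  -2   7] [146 149 144 136 116  88  61  51  55  61  70]
220 L [53 52 52 50 46 41 37 33 32 27 17  6] R [62 58 59 60 59 47 32 22 11  8  7] [132 127 120 113 103  89  79  70  66  64  73]
```

Contact force is 2 N, and the blank's left corner column is 308.2 against 308.2–308.4 for the ideal seat. I'll press slightly, open and lift off.

```bash
python3 -m jog '[{"linear":[0.003,0,0],"rotation":[0,0,0],"grip":44},{"linear":[0.003,0,0],"rotation":[0,0,0],"grip":66},{"linear":[0.003,0,0],"rotation":[0,0,0],"grip":66},{"linear":[0.003,0,0],"rotation":[0,0,0],"grip":66},{"linear":[0.003,0,0],"rotation":[0,0,0],"grip":66},{"linear":[0.003,0,0],"rotation":[0,0,0],"grip":66}]'
python3 -m jog '[{"linear":[-0.05,0,0],"rotation":[0,0,0],"grip":66},{"linear":[-0.15,0,0],"rotation":[0,0,0],"grip":66},{"linear":[-0.28,0,0],"rotation":[0,0,0],"grip":66},{"linear":[-0.4,0,0],"rotation":[0,0,0],"grip":66},{"linear":[-0.4,0.2,0],"rotation":[0,0,0],"grip":66},{"linear":[-0.4,0.4,0],"rotation":[0,0,0],"grip":66},{"linear":[-0.4,0.6,0],"rotation":[0,0,0],"grip":66},{"linear":[-0.4,0.8,0],"rotation":[0,0,0],"grip":66},{"linear":[-0.4,0.9,0],"rotation":[0,0,0],"grip":66},{"linear":[-0.4,0.9,0],"rotation":[0,0,0],"grip":66}]'
python3 - <<'E'
from h import *
a,d=capture("scene");b,e=capture("top");np.savez("v8.npz",a=a,b=b,d=d,e=e)
tile(a,243,190,90,65,8,"pics/v8a.png");tile(b,175,160,90,65,8,"pics/v8b.png")
s=sense();print(s["eef_pos"],yaw(),s["force"]);go([454.5,306.4,80],-6.9)
E
```

```text
time_s: 7.52
eef_pos: [500.2, 4.7, 6.6]
ee_rot: [0.703, 0.072, 0.703, -0.073]
force: [0.3, -0.0, 0.5]
grip_width: 0.774
time_s: 8.35
eef_pos: [551.1, 251.8, 126.0]
ee_rot: [0.703, 0.072, 0.704, -0.073]
force: [1.0, -0.6, 1.3]
grip_width: 0.769
[550.84889168 254.61510743 125.43678791] (np.float64(-11.442115373904864), array([-0.   , -0.001, -1.   ])) [ 0.24416189 -1.40841164 -0.45245157]
lin [0.1514, 0.1056, -0.349] rot [-0.1585, -0.0005, 0.0019]
```

View pics/v8a.png

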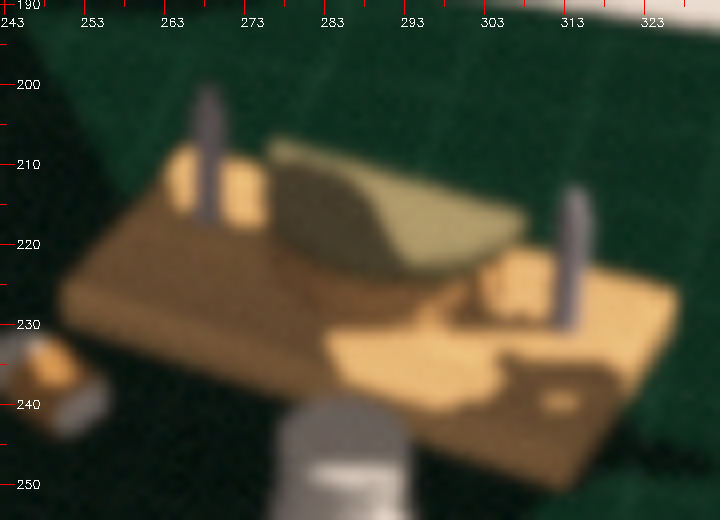

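View pics/v8b.png

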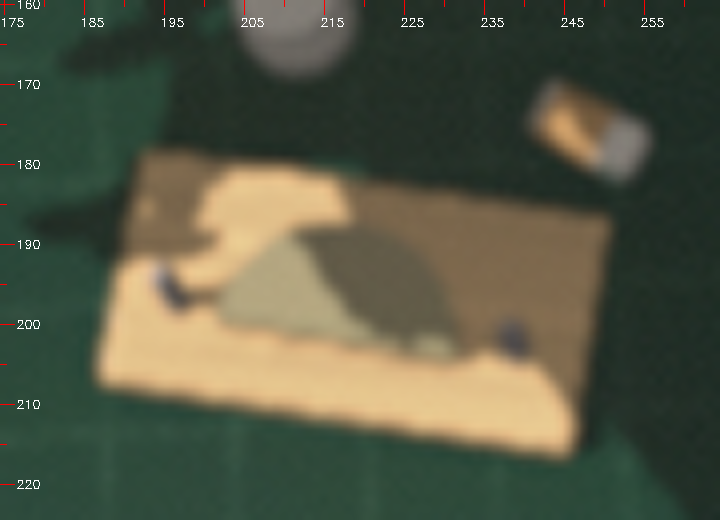

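```bash
python3 - <<'E'
from h import *
a=np.radians(-11.8);u=np.array([np.cos(a),np.sin(a),0]);v=np.array([-u[1],u[0],0])
z=np.load("v8.npz");a_,b_=z["a"],z["b"]
def fit(n,p,box,lo,hi,zz):
    x0,y0,x1,y1=box;f=8
    q=cv2.resize(p[y0:y1,x0:x1],None,fx=f,fy=f,interpolation=2)
    m=cv2.inRange(cv2.cvtColor(q,cv2.COLOR_RGB2HSV),lo,hi);m=cv2.morphologyEx(m,cv2.MORPH_OPEN,np.ones((7,7)));m=cv2.morphologyEx(m,cv2.MORPH_CLOSE,np.ones((25,25)))
    c=max(cv2.findContours(m,0,1)[0],key=cv2.contourArea)
    P=plane(n,(c[:,0]+.5)/f-.5+[x0,y0],zz)[:,:2].astype(np.float32);r=cv2.minAreaRect(P);print(n,r)
    cv2.drawContours(q,[c],-1,(255,0,255),2);cv2.imwrite(f"pics/b8{n}.png",q[:,:,::-1])
fit("scene",a_,(272,198,314,230),(19,40,40),(38,150,200),55)
fit("top",b_,(196,182,236,212),(19,20,50),(40,90,185),55)
for n,o in(("scene",np.array([499.2,2.7,45])),("top",np.array([499.2,2.7,45]))):
    print(n,proj(n,[o+u*-25+v*50+[0,0,10],o+u*-25-v*50+[0,0,10],o+u*25+[0,0,10]]).round(1))
E
python3 - <<'E'
import cv2,numpy as np
cv2.imwrite("pics/b8.png",np.hstack([cv2.resize(cv2.imread(f"pics/b8{n}.png"),(390,280)) for n in("scene","top")]))
E
```

```text
scene ((505.85455322265625, 5.2229156494140625), (128.16891479492188, 63.077735900878906), 77.53543090820312)
top ((497.77386474609375, 2.5830841064453125), (102.80956268310547, 49.5462760925293), 77.51300811767578)
scene [[308.4 215.8]
 [277.1 206.5]
 [285.1 220.2]]
top [[201.5 199.5]
 [231.4 204.1]
 [219.1 187.1]]
```

View pics/b8.png

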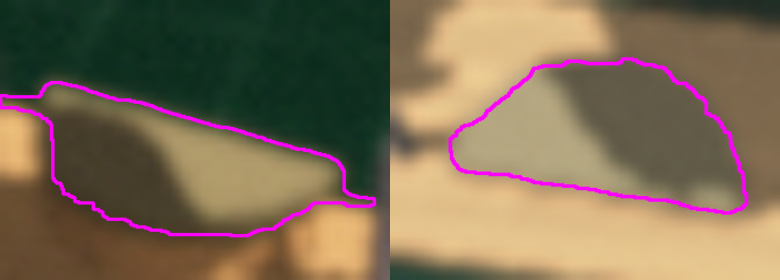

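The blank lies on the pad. The top-view rectangle is centred at (497.8,2.6), heading ≈ -12.5°. That's about 1 mm off the form's centre (~499,2.7; -11.8°), within camera bias. The scene mask leaked onto the board, so I'm ignoring it. The scene corners at (276,207) and (307.5,216.5) match the predicted (277,206.5) and (308.4,215.8). Now the upper form.

```bash
python3 -m jog '[{"linear":[0,0.05,-0.12],"rotation":[-0.16,0,0],"grip":60},{"linear":[0.05,0.1,-0.24],"rotation":[-0.16,0,0],"grip":60},{"linear":[0.1,0.105,-0.35],"rotation":[-0.16,0,0],"grip":60},{"linear":[0.15,0.105,-0.35],"rotation":[-0.16,0,0],"grip":60},{"linear":[0.15,0.105,-0.35],"rotation":[-0.16,0,0],"grip":60},{"linear":[0.15,0.105,-0.35],"rotation":[-0.16,0,0],"grip":60}]'
python3 - <<'E'
from h import *
a,d=capture("scene");np.savez("v9.npz",a=a,d=d)
tile(a,355,170,90,75,8,"pics/v9.png")
s=sense();print(s["eef_pos"],yaw(),s["force"]);go([454.5,306.4,5],-6.9)
C=cloud("scene",d)
for r in range(200,230,3): print(r,[C[r,c].round().astype(int).tolist() for c in(390,394,397,400,404)])
E
```

```text
time_s: 8.95
eef_pos: [454.5, 305.8, 80.6]
ee_rot: [0.706, 0.042, 0.706, -0.043]
force: [0.3, -0.3, 1.3]
grip_width: 0.704
[455.31236005 305.868004    81.2125166 ] (np.float64(-6.912864167974431), array([ 0.001, -0.001, -1.   ])) [ 0.15951437 -0.2328752  -0.0467022 ]
lin [0.254, 0.0015, -0.0031] rot [-0.0004, 0.0018, 0.0009]
200 [[248, 285, -3], [241, 297, -5], [238, 307, -5], [519, 288, 174], [501, 299, 164]]
203 [[266, 285, -3], [269, 297, 2], [260, 307, -2], [513, 290, 161], [515, 299, 164]]
206 [[288, 285, 1], [284, 297, 0], [280, 307, -1], [491, 294, 138], [501, 302, 146]]
209 [[299, 286, -4], [303, 298, 1], [297, 307, -1], [502, 294, 136], [498, 304, 135]]
212 [[321, 286, 0], [317, 298, 0], [318, 307, 1], [502, 296, 127], [497, 306, 125]]
215 [[338, 286, 1], [331, 299, -2], [333, 307, 1], [492, 299, 110], [497, 308, 116]]
218 [[355, 287, 1], [348, 299, -2], [349, 307, 1], [343, 317, -2], [343, 328, 1]]
221 [[443, 281, 52], [366, 299, 0], [363, 308, -1], [364, 316, 2], [356, 328, -1]]
224 [[459, 281, 53], [453, 292, 51], [453, 300, 53], [444, 309, 48], [443, 319, 49]]
227 [[470, 282, 51], [468, 293, 52], [468, 300, 53], [462, 308, 51], [463, 319, 53]]
```

View pics/v9.png

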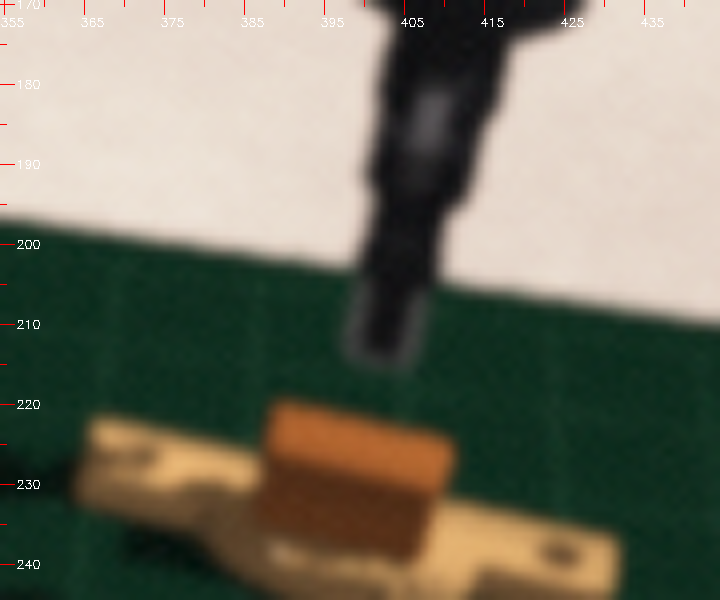

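```bash
python3 -m jog '[{"linear":[0.07,0.001,-0.003],"rotation":[0,0,0],"grip":60},{"linear":[0.15,0.001,-0.003],"rotation":[0,0,0],"grip":60},{"linear":[0.22,0.001,-0.003],"rotation":[0,0,0],"grip":60},{"linear":[0.26,0.001,-0.003],"rotation":[0,0,0],"grip":60},{"linear":[0.265,0.001,-0.003],"rotation":[0,0,0],"grip":60},{"linear":[0.265,0.001,-0.003],"rotation":[0,0,0],"grip":60}]'
python3 - <<'E'
from h import *
a,d=capture("scene")
tile(a,355,180,90,75,8,"pics/v10.png")
s=sense();print(s["eef_pos"],yaw(),s["force"])
E
```

```text
time_s: 9.5
eef_pos: [455.6, 305.8, 2.1]
ee_rot: [0.706, 0.043, 0.705, -0.043]
force: [0.1, -0.5, -0.4]
grip_width: 0.702
[455.82820653 306.11819652   2.8084877 ] (np.float64(-6.963773813610317), array([ 0.003,  0.   , -1.   ])) [-0.41474328 -0.85291496 -0.228796  ]
```

View pics/v10.png

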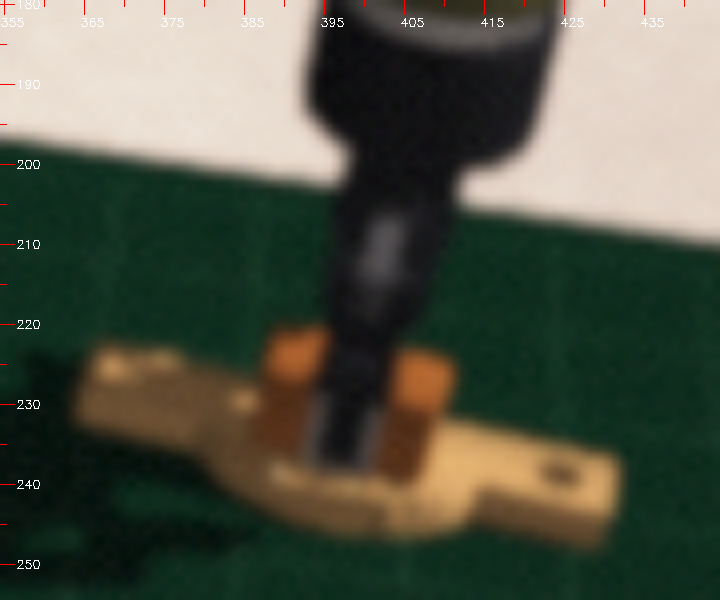

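The finger is centred on the block (px ~397,238), and the tips are above the board. I'll close.

```bash
python3 -m jog '[{"linear":[0,0,0],"rotation":[0,0,0],"grip":20},{"linear":[0,0,0],"rotation":[0,0,0],"grip":20},{"linear":[0,0,0],"rotation":[0,0,0],"grip":20},{"linear":[0,0,0],"rotation":[0,0,0],"grip":20},{"linear":[0,0,0],"rotation":[0,0,0],"grip":20},{"linear":[0,0,0],"rotation":[0,0,0],"grip":20},{"linear":[0,0,0],"rotation":[0,0,0],"grip":20},{"linear":[0,0,0],"rotation":[0,0,0],"grip":20},{"linear":[0,0,0],"rotation":[0,0,0],"grip":20},{"linear":[0,0,0],"rotation":[0,0,0],"grip":20}]' 90
python3 - <<'E'
from h import *
s=sense();print(s["eef_pos"],yaw(),s["force"],s["grip_width"]*85.4)
a,d=capture("scene");b,_=capture("top")
tile(a,355,180,90,75,8,"pics/v11.png");np.savez("v11.npz",a=a,b=b)
E
```

```text
time_s: 10.38
eef_pos: [456.7, 306.3, 4.3]
ee_rot: [0.707, 0.043, 0.704, -0.043]
force: [-1.3, -1.2, 7.3]
grip_width: 0.331
[456.69744242 306.34371928   4.29741725] (np.float64(-6.968456546916458), array([ 0.005,  0.001, -1.   ])) [-1.32062501 -1.24410639  7.31143089] 28.241111541509287
```

View pics/v11.png

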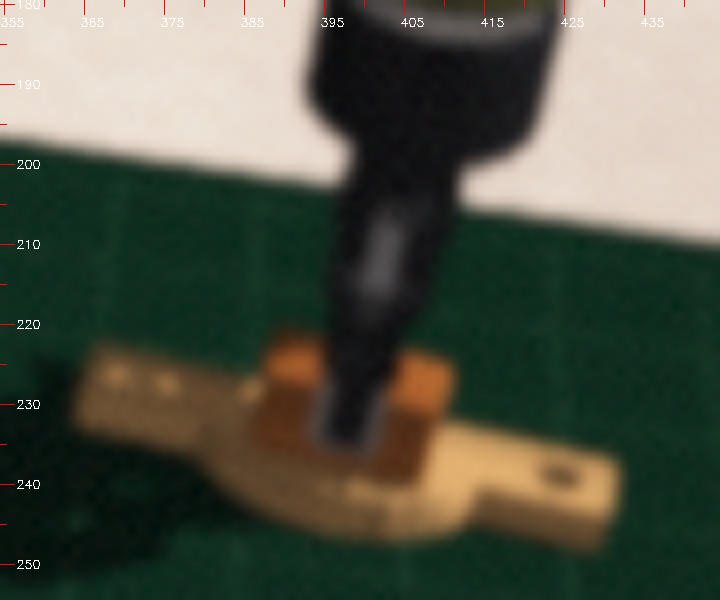

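```bash
python3 -m jog '[{"linear":[-0.02,0,0],"rotation":[0,0,0],"grip":20},{"linear":[-0.06,0,0],"rotation":[0,0,0],"grip":20},{"linear":[-0.12,0,0],"rotation":[0,0,0],"grip":20},{"linear":[-0.2,0,0],"rotation":[0,0,0],"grip":20},{"linear":[-0.28,0,0],"rotation":[0,0,0],"grip":20},{"linear":[-0.33,-0.04,0.01],"rotation":[0,0,0],"grip":20},{"linear":[-0.33,-0.12,0.03],"rotation":[0,0,0],"grip":20},{"linear":[-0.33,-0.22,0.06],"rotation":[0.03,0,0],"grip":20},{"linear":[-0.33,-0.32,0.085],"rotation":[0.06,0,0],"grip":20},{"linear":[-0.33,-0.42,0.11],"rotation":[0.09,0,0],"grip":20},{"linear":[-0.33,-0.52,0.14],"rotation":[0.12,0,0],"grip":20},{"linear":[-0.33,-0.62,0.165],"rotation":[0.15,0,0],"grip":20},{"linear":[-0.33,-0.72,0.19],"rotation":[0.168,0,0],"grip":20},{"linear":[-0.33,-0.81,0.215],"rotation":[0.168,0,0],"grip":20},{"linear":[-0.33,-0.89,0.237],"rotation":[0.168,0,0],"grip":20},{"linear":[-0.33,-0.95,0.253],"rotation":[0.168,0,0],"grip":20},{"linear":[-0.33,-0.988,0.263],"rotation":[0.168,0,0],"grip":20},{"linear":[-0.33,-0.988,0.263],"rotation":[0.168,0,0],"grip":20},{"linear":[-0.33,-0.988,0.263],"rotation":[0.168,0,0],"grip":20}]'
python3 - <<'E'
from h import *
a,d=capture("scene");b,e=capture("top");np.savez("v12.npz",a=a,b=b,d=d,e=e)
tile(a,243,170,90,75,8,"pics/v12a.png");tile(b,175,150,90,75,8,"pics/v12b.png")
s=sense();print(s["eef_pos"],yaw(),s["force"],s["grip_width"]*85.4)
E
```

```text
time_s: 12.07
eef_pos: [498.4, 2.7, 103.4]
ee_rot: [0.705, 0.073, 0.702, -0.072]
force: [0.1, 0.5, -3.7]
grip_width: 0.334
[498.36055167   3.43153531 103.29685973] (np.float64(-11.729421997623097), array([ 0.005,  0.001, -1.   ])) [ 0.06562884  0.68590287 -2.36178224] 27.988737701558527
```

View pics/v12a.png

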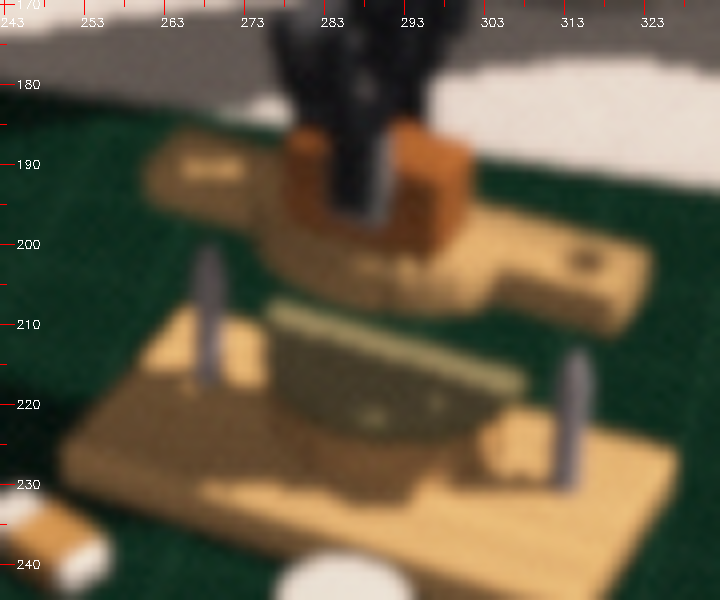

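View pics/v12b.png

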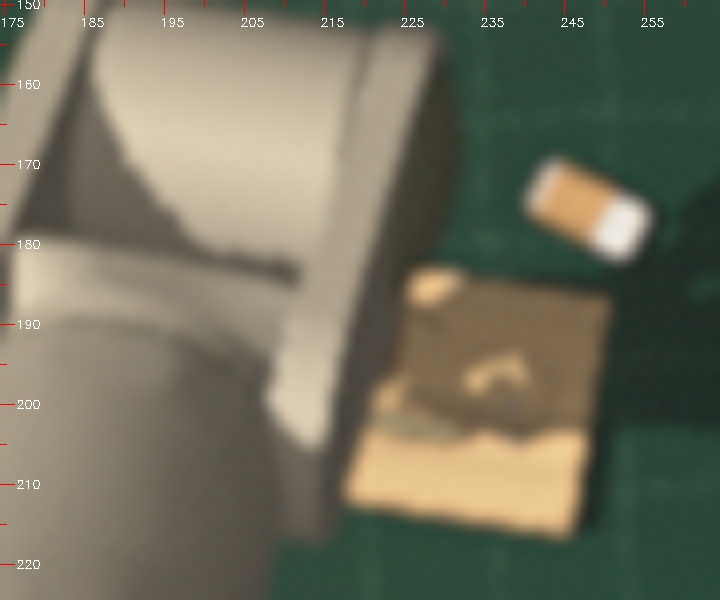

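```bash
python3 - <<'E'
from h import *
a=np.radians(-11.75);u=np.array([np.cos(a),np.sin(a),0]);v=np.array([-u[1],u[0],0])
o=np.array([498.4,3.0,102])
P={"hL top":(-13,72,16),"hR top":(-13,-72,16),"hL bot":(-13,72,0),"blk -x+y":(-15,30,52),"blk +x+y":(15,30,52),"blk +x-y":(15,-30,52),"blk -x-y":(-15,-30,52),"endL -x":(-28,90,16),"endR -x":(-28,-90,16),"endL bot":(2,90,0),"endR bot":(2,-90,0)}
for k,(x,y,z) in P.items(): print(k,proj("scene",[o+u*x+v*y+[0,0,z]]).round(1)[0],proj("top",[o+u*x+v*y+[0,0,z]]).round(1)[0])
E
python3 - <<'E'
import sys;sys.path.insert(0,'.')
from h import *
a=np.load("v12.npz")["a"]
g=np.clip(a.astype(float)*1.8,0,255).astype(np.uint8)
tile(g,255,178,75,50,10,"pics/v12c.png")
E
```

```text
hL top [315.5 201.5] [192.4 191. ]
hR top [268.8 188.6] [237.5 197.9]
hL bot [315.2 206.3] [193.2 192.1]
blk -x+y [302.3 186.3] [203.8 191.1]
blk +x+y [297.8 191.5] [205.6 181.6]
blk +x-y [277.7 186.1] [224.8 184.6]
blk -x-y [282.5 181.1] [223.1 194. ]
endL -x [323.7 200.5] [185.9 194.7]
endR -x [265.7 184.7] [242.4 203.4]
endL bot [319.3 210.9] [188.6 186.7]
endR bot [260.9 194.2] [244.2 195.2]
```

View pics/v12c.png

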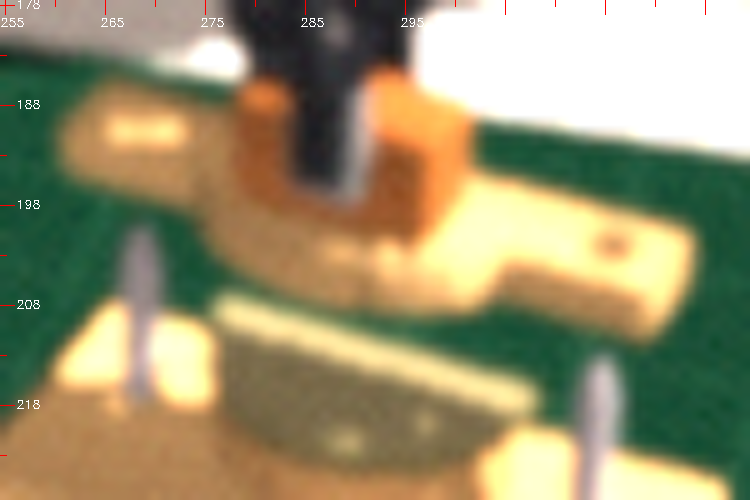

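The left hole is at scene (315.7,201.7), against (315.5,201.5) predicted, so the form sits in hand as assumed. I'll lower onto the taper in steps and watch the force.

```bash
python3 -m jog '[{"linear":[0.03,-0.001,0.002],"rotation":[0,0,0],"grip":20},{"linear":[0.06,-0.001,0.002],"rotation":[0,0,0],"grip":20},{"linear":[0.075,-0.001,0.002],"rotation":[0,0,0],"grip":20},{"linear":[0.085,-0.001,0.002],"rotation":[0,0,0],"grip":20},{"linear":[0.095,-0.001,0.002],"rotation":[0,0,0],"grip":20},{"linear":[0.1,-0.001,0.002],"rotation":[0,0,0],"grip":20},{"linear":[0.1,-0.001,0.002],"rotation":[0,0,0],"grip":20}]'
python3 - <<'E'
from h import *
a,d=capture("scene")
g=np.clip(a.astype(float)*1.6,0,255).astype(np.uint8);np.savez("v13.npz",a=a)
tile(g,255,178,75,55,10,"pics/v13.png")
s=sense();print(s["eef_pos"],yaw(),s["force"],s["wrist_torque"])
E
```

```text
time_s: 12.75
eef_pos: [498.9, 3.1, 73.0]
ee_rot: [0.705, 0.073, 0.702, -0.072]
force: [-0.3, -0.2, -2.2]
grip_width: 0.334
[499.06607688   3.05630215  73.28168371] (np.float64(-11.731512631211288), array([ 0.005,  0.001, -1.   ])) [-0.08351283  0.10389498 -3.00989425] [-0.05102644 -0.06318089  0.00167495]
```

View pics/v13.png

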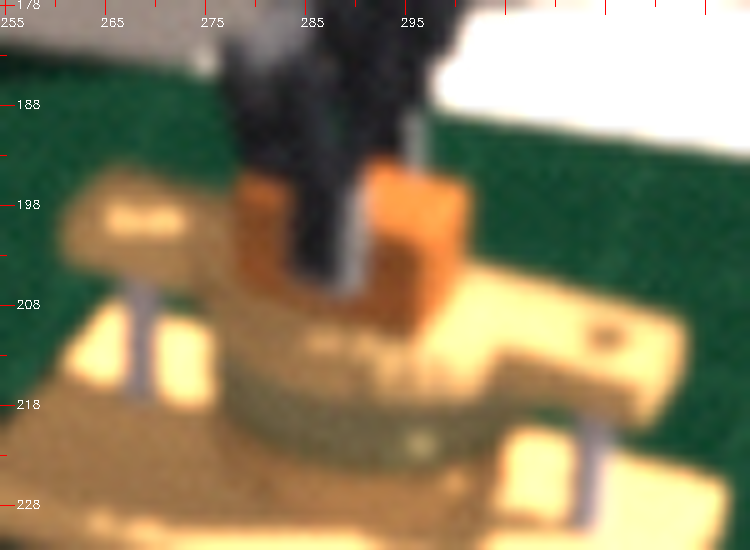

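The tips are in both holes, with no lateral force and z at -3 N, which is just the form's weight. I'll continue down.

```bash
python3 -m jog '[{"linear":[0.012,0,0],"rotation":[0,0,0],"grip":20},{"linear":[0.024,0,0],"rotation":[0,0,0],"grip":20},{"linear":[0.034,0,0],"rotation":[0,0,0],"grip":20},{"linear":[0.042,0,0],"rotation":[0,0,0],"grip":20},{"linear":[0.045,0,0],"rotation":[0,0,0],"grip":20},{"linear":[0.045,0,0],"rotation":[0,0,0],"grip":20}]'
python3 - <<'E'
from h import *
a,d=capture("scene")
g=np.clip(a.astype(float)*1.6,0,255).astype(np.uint8);np.savez("v14.npz",a=a)
tile(g,255,178,75,55,10,"pics/v14.png")
s=sense();print(s["eef_pos"],yaw(),s["force"],s["wrist_torque"])
E
```

```text
time_s: 13.3
eef_pos: [499.0, 3.1, 59.5]
ee_rot: [0.705, 0.073, 0.702, -0.072]
force: [-0.4, 0.1, -3.1]
grip_width: 0.33
[499.11846394   3.05741411  59.71024311] (np.float64(-11.731796238904458), array([ 0.004,  0.001, -1.   ])) [ 0.86110841  0.19896016 -2.95216415] [-0.02738424 -0.0296929  -0.02457574]
```

View pics/v14.png

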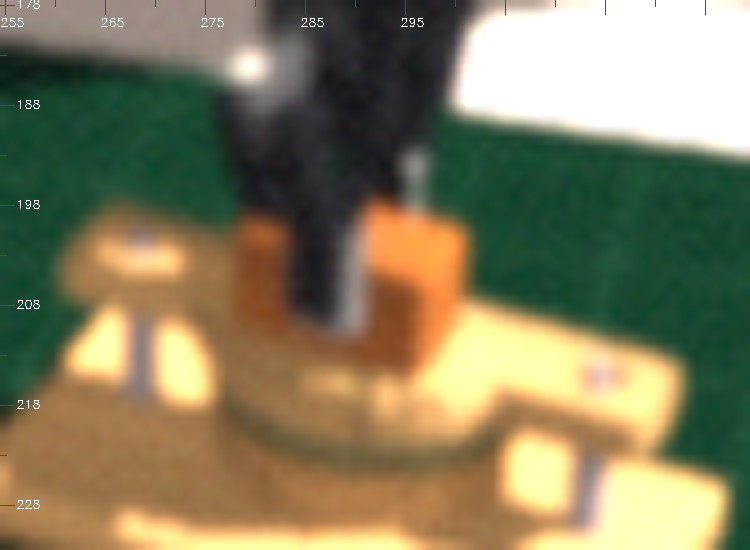

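```bash
python3 -m jog '[{"linear":[0.005,0,0],"rotation":[0,0,0],"grip":20},{"linear":[0.01,0,0],"rotation":[0,0,0],"grip":20},{"linear":[0.012,0,0],"rotation":[0,0,0],"grip":20},{"linear":[0.012,0,0],"rotation":[0,0,0],"grip":20}]'
python3 - <<'E'
from h import *
s=sense();print(s["eef_pos"],yaw(),s["force"],s["wrist_torque"])
E
```

```text
time_s: 13.68
eef_pos: [499.2, 3.1, 56.3]
ee_rot: [0.705, 0.073, 0.702, -0.072]
force: [-0.8, 0.5, -0.1]
grip_width: 0.33
[499.18956345   3.07829144  56.3095598 ] (np.float64(-11.729703971162246), array([ 0.005,  0.001, -1.   ])) [-0.78621813  0.53597485 -0.1191457 ] [0.07224922 0.18412576 0.03219539]
```

```bash
python3 -m jog '[{"linear":[0.003,0,0],"rotation":[0,0,0],"grip":20},{"linear":[0.003,0,0],"rotation":[0,0,0],"grip":20},{"linear":[0.003,0,0],"rotation":[0,0,0],"grip":20}]'
python3 - <<'E'
from h import *
s=sense();print(s["eef_pos"],yaw(),s["force"],s["wrist_torque"])
E
```

```text
time_s: 13.93
eef_pos: [499.2, 3.0, 56.3]
ee_rot: [0.705, 0.073, 0.702, -0.072]
force: [-4.5, 1.7, 8.2]
grip_width: 0.334
[499.2180202    3.03171549  56.26587458] (np.float64(-11.724440866223958), array([ 0.005,  0.001, -1.   ])) [-4.54267721  1.74972459  8.16444245] [ 0.09660135  0.9344686  -0.03987635]
```

```bash
python3 -m jog '[{"linear":[0.0043,0,-0.001],"rotation":[0,0,0],"grip":20},{"linear":[0.0043,0,-0.001],"rotation":[0,0,0],"grip":20},{"linear":[0.0043,0,-0.001],"rotation":[0,0,0],"grip":20},{"linear":[0.0043,0,-0.001],"rotation":[0,0,0],"grip":20}]'
python3 - <<'E'
from h import *
s=sense();print(s["eef_pos"],yaw(),s["force"],s["wrist_torque"])
E
```

```text
time_s: 14.27
eef_pos: [499.3, 3.1, 56.3]
ee_rot: [0.705, 0.073, 0.701, -0.072]
force: [-4.6, -0.0, 12.7]
grip_width: 0.332
[499.25257983   3.06729284  56.27108169] (np.float64(-11.717187043755045), array([ 0.006,  0.001, -1.   ])) [-4.6191354  -0.03956304 12.70352659] [ 0.14895183  1.05289318 -0.042898  ]
```

```bash
python3 -m jog '[{"linear":[0.0046,0,-0.003],"rotation":[0,0,0],"grip":20},{"linear":[0.0046,0,-0.003],"rotation":[0,0,0],"grip":20},{"linear":[0.0046,0,-0.003],"rotation":[0,0,0],"grip":20},{"linear":[0.0046,0,-0.003],"rotation":[0,0,0],"grip":20},{"linear":[0.0046,0,-0.003],"rotation":[0,0,0],"grip":20}]'
python3 - <<'E'
from h import *
s=sense();print(s["eef_pos"],yaw(),s["force"],s["wrist_torque"])
a,d=capture("scene");b,e=capture("top")
g=np.clip(a.astype(float)*1.6,0,255).astype(np.uint8);np.savez("v15.npz",a=a,b=b)
tile(g,255,178,75,58,10,"pics/v15.png")
cv2.imwrite("pics/v15full.png",a[:,:,::-1])
print(sense()["force"])
E
```

```text
time_s: 14.68
eef_pos: [499.2, 3.1, 56.3]
ee_rot: [0.706, 0.072, 0.701, -0.072]
force: [-1.7, 0.0, 11.3]
grip_width: 0.33
[499.20533163   3.0562627   56.28232746] (np.float64(-11.713861802006681), array([ 0.008,  0.   , -1.   ])) [-1.6753237   0.0438361  11.26900711] [ 0.16896594  0.73045409 -0.05956226]
[-2.08708416  0.69043832 10.948448  ]
```

View pics/v15.png

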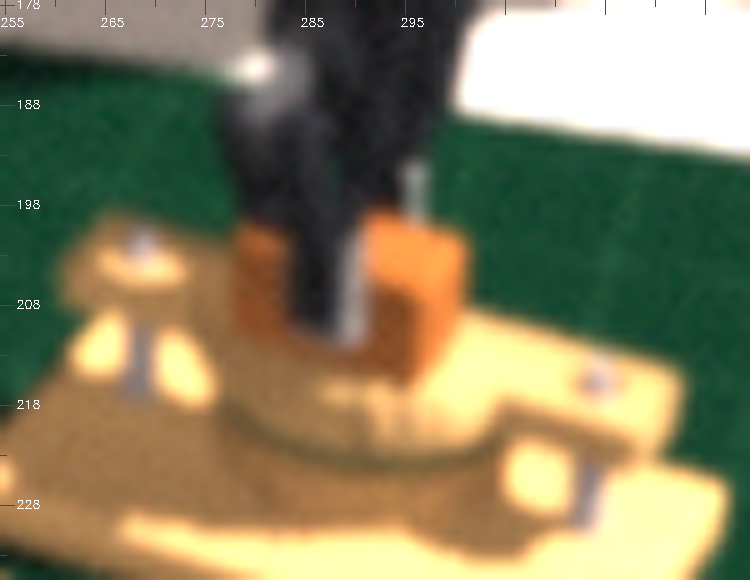

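View pics/v15full.png

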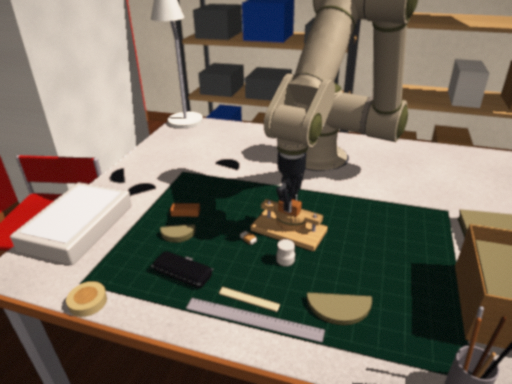

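```bash
python3 -m jog '[{"linear":[0.0051,0,-0.0035],"rotation":[0,0.005,0],"grip":20},{"linear":[0.0051,0,-0.0035],"rotation":[0,0.005,0],"grip":20},{"linear":[0.0051,0,-0.0035],"rotation":[0,0.005,0],"grip":20},{"linear":[0.0051,0,-0.0035],"rotation":[0,0.005,0],"grip":20},{"linear":[0.0051,0,-0.0035],"rotation":[0,0.005,0],"grip":20},{"linear":[0.0051,0,-0.0035],"rotation":[0,0.005,0],"grip":20},{"linear":[0.0051,0,-0.0035],"rotation":[0,0.005,0],"grip":20},{"linear":[0.0051,0,-0.0035],"rotation":[0,0.005,0],"grip":20}]'
python3 - <<'E'
from h import *
f=[]
for i in range(3):
    s=sense();f.append(s["force"]);capture("top")
print(s["eef_pos"],yaw(),np.round(f,1),s["wrist_torque"],s["grip_width"]*85.4)
E
```

```text
time_s: 15.45
eef_pos: [499.2, 3.1, 56.3]
ee_rot: [0.706, 0.072, 0.7, -0.072]
force: [-2.4, -0.4, 11.7]
grip_width: 0.33
[499.19592031   3.06201579  56.28696274] (np.float64(-11.714148347139172), array([ 0.009, -0.   , -1.   ])) [[-2.4 -0.4 11.7]
 [-2.   0.5 11.7]
 [-2.2  0.3 11.3]] [ 0.12337379  0.67915368 -0.07844168] 28.055970166425688
```

```bash
python3 -m jog '[{"linear":[0.0056,0,-0.0035],"rotation":[0,0.014,0],"grip":20},{"linear":[0.0056,0,-0.0035],"rotation":[0,0.014,0],"grip":20},{"linear":[0.0056,0,-0.0035],"rotation":[0,0.014,0],"grip":20},{"linear":[0.0056,0,-0.0035],"rotation":[0,0.014,0],"grip":20},{"linear":[0.0056,0,-0.0035],"rotation":[0,0.014,0],"grip":20},{"linear":[0.0056,0,-0.0035],"rotation":[0,0.014,0],"grip":20},{"linear":[0.0056,0,-0.0035],"rotation":[0,0.014,0],"grip":20},{"linear":[0.0056,0,-0.0035],"rotation":[0,0.014,0],"grip":20}]'
python3 - <<'E'
from h import *
f=[]
for i in range(4):
    s=sense();f.append(s["force"]);p,_=capture("scene")
print(s["eef_pos"],yaw(),np.round(f,1),s["wrist_torque"],s["grip_width"]*85.4)
tile(np.clip(p.astype(float)*1.6,0,255).astype(np.uint8),255,178,75,58,10,"pics/v16.png")
E
```

```text
time_s: 16.27
eef_pos: [499.2, 3.1, 56.2]
ee_rot: [0.705, 0.073, 0.702, -0.072]
force: [-2.6, 0.8, 14.0]
grip_width: 0.332
[499.18748953   3.05030683  56.2521089 ] (np.float64(-11.715650130248108), array([ 0.004,  0.001, -1.   ])) [[-2.6  0.8 14. ]
 [-3.1  0.6 12.8]
 [-3.3  0.6 13. ]
 [-2.8 -0.2 14. ]] [ 0.15592949  0.67686111 -0.05272944] 28.236841715147325
```

View pics/v16.png

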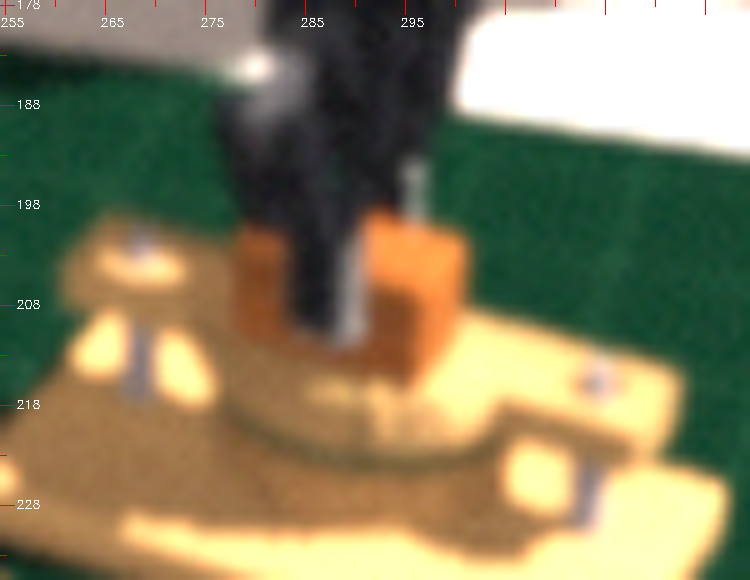

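The form is seated on both dowels (tips at px (268,202) and (314,216)). The force reading is steady at about 13.5 N down and the tool is upright again. I'll hand in now.

```bash
python3 -c "
from rig import *
print(finish_job())"
```

```text
the job is handed in; nothing more can be done
None
```

I laid the blank on the pad, threaded the upper form onto both dowels, and handed the job in at about 16.5 s. The gripper is still holding the form and pressing it down.

- **Blank:** I took the thin one off the rest. The top view, taken before the upper form went on, puts its centre about 1 mm and its heading about 0.7° from the form's, which is within camera bias. The automatic outline in the scene view leaked onto the board, so there I only compared the blank's corners by eye. They matched to about 1 px (roughly 3 mm).
- **Upper form:** The dowel tips show through both holes. Contact came at the expected height (TCP z 56.3 mm), so it sits flat to within what I could measure.
- **Force:** The last readings were 13–14 N down, which is about 16–17 N on the blank once the form's roughly 3 N weight is added. About 3 N of sideways force along -x and a 0.7 N m moment at the wrist remained.
- **Disagreements:**
  - The fingertips appeared about 20–25 mm higher than the stated TCP implies, so I set the grasp heights from the pictures instead.
  - The scene camera read heights 2–5 mm low.
  - One carry turned the wrong way at first and was corrected in the air.
- **Other things:** The other objects look unmoved in the final scene picture.

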